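# Load, rock and tally the specimen jars

## Robot

A 6-joint arm with a two-finger parallel gripper is mounted at the origin on the work surface. World frame = base frame: x ahead of the robot, y to its left, z up, the work surface at z = 0. Lengths are in m, angles in rad, forces in N, time in s.
With the tool pointing down it reaches from about 0.375 to 0.825 m from the base axis. Payload 5.5 kg.
Tool frame: the origin (TCP) lies on the centre line of the jaws, within the pads' length; the fingertips stand 19 mm ahead of it and the grasp point (between the pads) is the TCP; z points along the fingers, y is the direction in which the jaws open and shut (so a half turn about z gives the same grasp; the last joint's range is limited). The gripper opens to 85 mm and grips with 20 to 120 N. Pads are 22 mm wide; open, the fingers measure 114 mm over their backs; the gripper's body (76 mm by 85 mm) begins 54 mm behind the grasp point. The pads swing forward as they close: fully open they stand 13 mm farther back than shut.
Start: joints at [-1.1, 0.314, -0.047, 1.21, 0, 1.571], TCP at [0.272, -0.535, 0.25] pointing down, gripper open.
Joint ranges: [-2.67, 2.67], [-0.69, 1.73], [-1.03, 1.25], [-2.08, 2.16], [-1.42, 1.45], [-3.14, 3.14]. Speed limits (rad/s): [2.39, 2.39, 3.01, 3.14, 3.14, 3.14].

## Interface

Orientations are given as [roll, pitch, yaw] about the fixed x, y, z axes, in that order (R = Rz(yaw) Ry(pitch) Rx(roll)).
In Python, from workcell import sense, optics, r gives the robot as it stands.
- The arm moves only by the shell command python3 -m handwheel 'ROWS' [FORCE]. ROWS is JSON, a list of rows, each a list of 3 entries, a list of its own where there are three numbers: the shift along the tool's x, y, z normalised to -1 to 1, where 1 is 20 mm, then the turn, a rotation vector about the tool's x, y, z normalised to -1 to 1, where 1 is 0.08 rad, then the gripper command: -1 is fully open, 1 is shut, values between are in proportion. In form: [[[tx, ty, tz], [ax, ay, az], gripper], ...]. A call has 1 to 5 rows; each row shifts and turns the pose as measured when the row begins, along the tool's axes as they then stand; what a row does not reach is not made up. A row lasts 1/8 s, in which the tool goes at most 62.5 mm and 10.7 degrees, less where a joint would pass 70% of its speed; a pose out of reach is approached as far as the arm can. A call with a number of a shift or a turn outside -1 to 1 is refused whole. A call with a gripper value outside its range is refused whole. The fingers move at their own pace and stop on an object; FORCE is the grip in N (left out, the last holds). Time passes only in rows, so rows that do not move let the fingers close. It gives the time, the measured TCP pose, the force and the opening at its end, in the units of the state.
- sense(): the state, without advancing time (a new reading comes with each control period).
- optics.camera(name): name is "side" or "top"; returns (picture, depth): 420x560x3 uint8, red, green, blue; 420x560 float32, m along the optical axis (not along the pixel's ray), 0 where there is no reading.
- optics.camera_params(name): a dict with "mtx" (3x3 intrinsics, pixels), "rvec" (rotation vector, rad) and "tvec" (3), from world to camera coordinates, as OpenCV has them. Camera axes: x right, y down, z forward; pixel columns grow to the right and rows downward; lengths in m; the calibration is good to about 2 mm. A picture is of the moment at which its call begins. camera_params takes no time and is no camera call.
- r.job_done(): hands the job in, once; it reports no verdict.
The state is a dict: "clock": time; "qpos": joint angles; "qd": joint speeds; "effort": joint torques, N m; "eef_pos": TCP position; "orientation": TCP orientation; "contact_force": force on the tool from outside, world axes, zero at the start; "wrist_torque": the same for the moment, N m; "grip_width": finger opening in m.
Only numpy, scipy, OpenCV 4.12 (cv2) and the standard library are available. Lean on these libraries where they do the work, as an engineer would, in place of code of your own. Each camera call takes 0.05 s, during which the arm holds its last target.

## Task

Take every specimen jar off the free-spinning turntable and stand them upright in the compartments of the tilting tray. When all are in, lift the tray by its handle to about 25 degrees (never past 35), keep it there for two seconds and bring it back down fully level, and do this twice to mix the contents. Turn the counter's knob until its window shows the number of jars in the tray, and leave the two onion halves where they lie.

Things in the scene. Friction and masses are not known exactly. Their poses are not given: they have to be found in the camera images.
- jar0: Specimen jar: upright amber glass cylinder, 58 mm across and 42 mm tall, with a white screw cap 56 mm across and 18 mm tall on it (60 mm tall in all), about 140 g. Origin at the centre of its underside, z up through the cap. Two to four jars are present; they start upright on the turntable.
- jar1: Specimen jar: upright amber glass cylinder, 58 mm across and 42 mm tall, with a white screw cap 56 mm across and 18 mm tall on it (60 mm tall in all), about 140 g. Origin at the centre of its underside, z up through the cap. Two to four jars are present; they start upright on the turntable.
- jar2: Specimen jar: upright amber glass cylinder, 58 mm across and 42 mm tall, with a white screw cap 56 mm across and 18 mm tall on it (60 mm tall in all), about 140 g. Origin at the centre of its underside, z up through the cap. Two to four jars are present; they start upright on the turntable.
- jar3: Specimen jar: upright amber glass cylinder, 58 mm across and 42 mm tall, with a white screw cap 56 mm across and 18 mm tall on it (60 mm tall in all), about 140 g. Origin at the centre of its underside, z up through the cap. Two to four jars are present; they start upright on the turntable.
- turntable: Round passive turntable: white platter 244 mm across on a grey foot. The platter has no drive or brake and spins freely about the vertical when touched. Origin at the centre of the foot, on the bench; the platter's flat top is 50 mm above the origin. It stands on the left or the right of the counter.
- tray_mid (a point): Centre of the tilting tray, on its inner floor and on its pivot axis, 72 mm above the bench. The aluminium tray is 186 mm square outside, 176 mm inside, with 5 mm walls and one divider each way (four compartments, 85 mm square); walls and dividers rise 30 mm above the inner floor. It is hung between two low grey cheeks of a stand. The axes are the tray's: x points from the handle side to the far side, y is the pivot axis, z is the tray's up.
- cell0 (a point): Centre of one compartment's floor in the tray (handle side, +y of the tray); moves with the tray. The axes are the tray's.
- cell1 (a point): Centre of one compartment's floor in the tray (handle side, -y of the tray); moves with the tray. The axes are the tray's.
- cell2 (a point): Centre of one compartment's floor in the tray (far side, +y of the tray); moves with the tray. The axes are the tray's.
- cell3 (a point): Centre of one compartment's floor in the tray (far side, -y of the tray); moves with the tray. The axes are the tray's.
- tray_handle (a point): Middle of the tray's handle: a level round steel bar 12 mm thick and 90 mm long, parallel to the pivot axis (the tray's y), 47 mm out from the tray's wall on the robot's side, 140 mm from the pivot axis and 20 mm above the tray's floor. Can be pinched from above across the tray's x.
- tray (a joint): Tilt of the tray in rad: 0 is level, where it rests on a stop (it cannot go lower); it grows as the handle is lifted (0.436 is 25 degrees), end stop at 0.65. A stiff pivot holds it where it is left; about 3 N at the handle moves it (somewhat more when loaded).
- wheel (a joint): Angle of the counter's number wheel in rad. The wheel carries the numbers 0 to 7, pi/4 apart: number k stands in the middle of the window at k*pi/4. Grows as the knob is turned clockwise seen from above; stops just beyond 0 and 7. Stays where it is left (0.06 N m of friction).
- knob_grip (a point): On the axis of the counter's knob at the height to grip it. Round black fluted knob, 44 mm across, standing 42 mm above the grey cover, on a vertical axis; this point is 26 mm above the cover and 16 mm below the knob's top. Directly fixed to the number wheel.
- window (a point): Middle of the counter's window, 30 mm square, in the grey cover 55 mm above the bench, 47 mm from the knob's axis, on the side away from the robot. The counter is a box 150 mm square; black numerals 19 mm tall on a white wheel pass under the window, their tops pointing away from the knob. This point's x axis points from the knob to the window.
- onion_a: Half an onion, flat side down, 80 mm across, 36 mm tall; to be left alone. Origin at the centre of its underside.
- onion_b: Half an onion, flat side down, 68 mm across, 31 mm tall; to be left alone. Origin at the centre of its underside.
There are look-alikes about, which are no part of the job. What is shaped like the jar2 but brown or red is not meant.

How it is judged:
On the way, in this order (a step that is already met when the one before it is completed fails the run):
1. every jar stands in a compartment of the tray, let go, with the tray not yet tilted (x of jar0 in the frame of tray_mid between -0.085 and 0.085 m and y of jar0 in the frame of tray_mid between -0.085 and 0.085 m and z of jar0 in the frame of tray_mid between -0.006 and 0.008 m and x of jar1 in the frame of tray_mid between -0.085 and 0.085 m and y of jar1 in the frame of tray_mid between -0.085 and 0.085 m and z of jar1 in the frame of tray_mid between -0.006 and 0.008 m and x of jar2 in the frame of tray_mid between -0.085 and 0.085 m and y of jar2 in the frame of tray_mid between -0.085 and 0.085 m and z of jar2 in the frame of tray_mid between -0.006 and 0.008 m and x of jar3 in the frame of tray_mid between -0.085 and 0.085 m and y of jar3 in the frame of tray_mid between -0.085 and 0.085 m and z of jar3 in the frame of tray_mid between -0.006 and 0.008 m and value of joint tray below 0.2 rad and contact force between each of jar0, jar1, jar2, jar3 and the fingers below 0.3 N), for 0.2 s.
2. the loaded tray is held tilted at 20 to 30 degrees for over a second (value of joint tray between 0.349 and 0.524 rad), for 1.2 s.
3. the tray is level again (value of joint tray below 0.05 rad), for 0.2 s.
4. the loaded tray is held tilted at 20 to 30 degrees for over a second a second time (all of step 2), for 1.2 s.
5. the tray is level again a second time (value of joint tray below 0.05 rad), for 0.2 s.
At the end, for the whole second after the job is handed in: Every jar present stands upright (within 7 degrees) and at rest on the floor of the tray's compartments, the tray is level within 3 degrees, and the window shows the number of jars in the tray, within 0.15 rad of centred (x of jar0 in the frame of tray_mid between -0.085 and 0.085 m and y of jar0 in the frame of tray_mid between -0.085 and 0.085 m and z of jar0 in the frame of tray_mid between -0.006 and 0.008 m and x of jar1 in the frame of tray_mid between -0.085 and 0.085 m and y of jar1 in the frame of tray_mid between -0.085 and 0.085 m and z of jar1 in the frame of tray_mid between -0.006 and 0.008 m and x of jar2 in the frame of tray_mid between -0.085 and 0.085 m and y of jar2 in the frame of tray_mid between -0.085 and 0.085 m and z of jar2 in the frame of tray_mid between -0.006 and 0.008 m and x of jar3 in the frame of tray_mid between -0.085 and 0.085 m and y of jar3 in the frame of tray_mid between -0.085 and 0.085 m and z of jar3 in the frame of tray_mid between -0.006 and 0.008 m and angle between each of jar0, jar1, jar2, jar3's own z axis and vertical below 0.12 rad and linear speed of each of jar0, jar1, jar2, jar3 below 0.02 m/s and value of joint tray below 0.05 rad and ((not (height (world z) of window above -5 m and height (world z) of jar0 below -5 m) and not (height (world z) of window above -5 m and height (world z) of jar1 below -5 m) and (height (world z) of window above -5 m and height (world z) of jar2 below -5 m) and (height (world z) of window above -5 m and height (world z) of jar3 below -5 m) and value of joint wheel between 1.421 and 1.721 rad) or (not (height (world z) of window above -5 m and height (world z) of jar0 below -5 m) and (height (world z) of window above -5 m and height (world z) of jar1 below -5 m) and not (height (world z) of window above -5 m and height (world z) of jar2 below -5 m) and (height (world z) of window above -5 m and height (world z) of jar3 below -5 m) and value of joint wheel between 1.421 and 1.721 rad) or (not (height (world z) of window above -5 m and height (world z) of jar0 below -5 m) and (height (world z) of window above -5 m and height (world z) of jar1 below -5 m) and (height (world z) of window above -5 m and height (world z) of jar2 below -5 m) and not (height (world z) of window above -5 m and height (world z) of jar3 below -5 m) and value of joint wheel between 1.421 and 1.721 rad) or ((height (world z) of window above -5 m and height (world z) of jar0 below -5 m) and not (height (world z) of window above -5 m and height (world z) of jar1 below -5 m) and not (height (world z) of window above -5 m and height (world z) of jar2 below -5 m) and (height (world z) of window above -5 m and height (world z) of jar3 below -5 m) and value of joint wheel between 1.421 and 1.721 rad) or ((height (world z) of window above -5 m and height (world z) of jar0 below -5 m) and not (height (world z) of window above -5 m and height (world z) of jar1 below -5 m) and (height (world z) of window above -5 m and height (world z) of jar2 below -5 m) and not (height (world z) of window above -5 m and height (world z) of jar3 below -5 m) and value of joint wheel between 1.421 and 1.721 rad) or ((height (world z) of window above -5 m and height (world z) of jar0 below -5 m) and (height (world z) of window above -5 m and height (world z) of jar1 below -5 m) and not (height (world z) of window above -5 m and height (world z) of jar2 below -5 m) and not (height (world z) of window above -5 m and height (world z) of jar3 below -5 m) and value of joint wheel between 1.421 and 1.721 rad) or (not (height (world z) of window above -5 m and height (world z) of jar0 below -5 m) and not (height (world z) of window above -5 m and height (world z) of jar1 below -5 m) and not (height (world z) of window above -5 m and height (world z) of jar2 below -5 m) and (height (world z) of window above -5 m and height (world z) of jar3 below -5 m) and value of joint wheel between 2.206 and 2.506 rad) or (not (height (world z) of window above -5 m and height (world z) of jar0 below -5 m) and not (height (world z) of window above -5 m and height (world z) of jar1 below -5 m) and (height (world z) of window above -5 m and height (world z) of jar2 below -5 m) and not (height (world z) of window above -5 m and height (world z) of jar3 below -5 m) and value of joint wheel between 2.206 and 2.506 rad) or (not (height (world z) of window above -5 m and height (world z) of jar0 below -5 m) and (height (world z) of window above -5 m and height (world z) of jar1 below -5 m) and not (height (world z) of window above -5 m and height (world z) of jar2 below -5 m) and not (height (world z) of window above -5 m and height (world z) of jar3 below -5 m) and value of joint wheel between 2.206 and 2.506 rad) or ((height (world z) of window above -5 m and height (world z) of jar0 below -5 m) and not (height (world z) of window above -5 m and height (world z) of jar1 below -5 m) and not (height (world z) of window above -5 m and height (world z) of jar2 below -5 m) and not (height (world z) of window above -5 m and height (world z) of jar3 below -5 m) and value of joint wheel between 2.206 and 2.506 rad) or (not (height (world z) of window above -5 m and height (world z) of jar0 below -5 m) and not (height (world z) of window above -5 m and height (world z) of jar1 below -5 m) and not (height (world z) of window above -5 m and height (world z) of jar2 below -5 m) and not (height (world z) of window above -5 m and height (world z) of jar3 below -5 m) and value of joint wheel between 2.992 and 3.292 rad))); the robot touches nothing.
It fails at once if the tray is tilted past 35 degrees (value of joint tray above 0.611 rad).
It fails at once if an onion half is moved by more than 3 cm (distance of any of onion_a, onion_b from where it was at the start of the episode above 0.03 m).
Of jar0, jar1, jar2, jar3 only 2 to 4 are there at a start; the rules pass over those that are not, and their reading is None.
At some moment in a run one of jar0, jar1, jar2, jar3 may be knocked a few centimetres aside while the robot is not near it.
It also fails if it takes over 210 s, if anything falls off the work surface, if the arm or the gripper's body presses on something with over 40 N, if the wrist force passes 120 N, or if a joint passes its speed limit or range.

## Working session

There is one attempt and no reset: what is moved stays moved. The work goes in short steps, Python scripts to look and compute and a shell command to move; the robot and the scene stay as the last step left them, time stands still between calls to the robot, and variables do not carry over. Pictures are saved under pics/ and viewed, and the job is handed in when it is done.

```bash
ls; mkdir -p pics; python3 - <<'E'
from workcell import sense, optics, r
import cv2
print(sense())
for n in ("side","top"):
    p,d=optics.camera(n); cv2.imwrite(f"pics/{n}0.png",p[:,:,::-1]); print(optics.camera_params(n))
E
```

```text
pics
{'clock': 0.0, 'qpos': array([-1.10000289e+00,  3.14250439e-01, -4.80719354e-02,  1.21022000e+00,
        1.79318412e-05,  1.57080018e+00]), 'qd': array([-9.81358940e-05, -7.71587763e-04, -1.84391256e-03, -1.59744139e-03,
       -5.78046111e-05, -2.17988590e-03]), 'effort': array([-8.89562107e-04, -5.39589572e+01,  3.39751589e+01,  1.91051845e-02,
        4.62732589e-05,  2.48386084e-05]), 'eef_pos': array([ 0.27191026, -0.5342298 ,  0.24942305]), 'orientation': array([-3.13984661e+00, -1.79250834e-05,  4.70789550e-01]), 'contact_force': array([ 0.40690194, -0.32981554, -0.12236516]), 'wrist_torque': array([0.02761604, 0.00247388, 0.01833063]), 'grip_width': 0.08537788075061148}
{'mtx': array([[419.51179118,   0.        , 280.93113679],
       [  0.        , 419.51179118, 209.95832164],
       [  0.        ,   0.        ,   1.        ]]), 'rvec': array([ 0.05640893, -2.7954258 ,  1.40242469]), 'tvec': array([0.56423975, 0.10156277, 0.99410364])}
{'mtx': array([[409.004806  ,   0.        , 274.9775283 ],
       [  0.        , 409.004806  , 212.91508598],
       [  0.        ,   0.        ,   1.        ]]), 'rvec': array([ 2.17555237, -2.22180267,  0.12345886]), 'tvec': array([-0.01922679,  0.60249411,  0.89025387])}
```

View pics/side0.png

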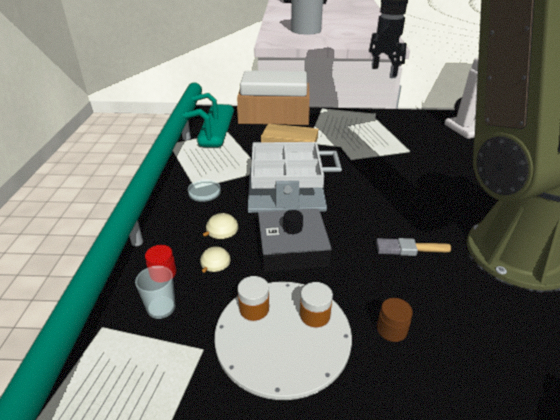

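View pics/top0.png

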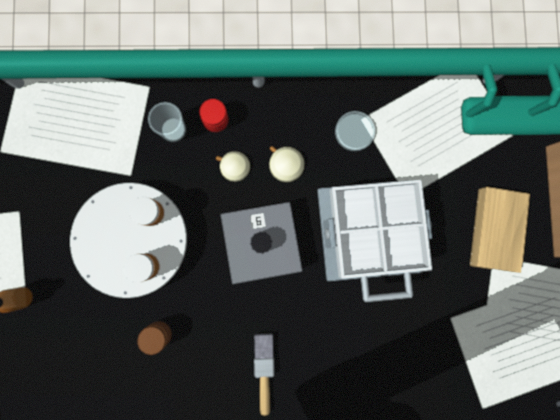

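The pictures show the turntable on the left (top view about (128,240)) with two jars, caps near (148,210) and (143,265). The counter is at (261,240) and its window reads 5 at (258,221). The tray is at (377,230) and its handle at (387,290). The onions are at (235,166) and (287,164). A brown look-alike sits at (153,338). Next I'll measure these.

```bash
cat > h.py <<'E'
from workcell import sense, optics, r
import cv2, numpy as np
def cloud(n):
    p,d=optics.camera(n); c=optics.camera_params(n); K=c['mtx']; R=cv2.Rodrigues(c['rvec'])[0]; t=np.ravel(c['tvec'])
    v,u=np.mgrid[:420,:560]; X=np.stack([(u-K[0,2])/K[0,0]*d,(v-K[1,2])/K[1,1]*d,d],-1)
    W=(X-t)@R; W[d==0]=np.nan
    return p,W
def save(p,name,box=None,s=1):
    if box: p=p[box[1]:box[3],box[0]:box[2]]
    cv2.imwrite('pics/'+name,cv2.resize(p[:,:,::-1],None,fx=s,fy=s,interpolation=cv2.INTER_CUBIC))
def circ(m):
    pts=m.astype(np.float32); (c,rad)=cv2.minEnclosingCircle(pts); return np.array(c),rad
def jars(p,W,zc,tol=.012,lo=0.05):
    m=(abs(W[...,2]-zc)<tol)&(p.min(-1)>120)
    n,l,s,c=cv2.connectedComponentsWithStats(m.astype(np.uint8))
    for i in range(1,n):
        if s[i,4]>60:
            P=W[l==i]; print('cap',s[i,4],'mean',P.mean(0).round(4),'circ',circ(P[:,:2]),'pix',c[i].round())
def st():
    s=sense(); print('t',s['clock'].round(3) if hasattr(s['clock'],'round') else s['clock'],'p',s['eef_pos'].round(4),'rpy',s['orientation'].round(3),'F',s['contact_force'].round(1),'w',round(s['grip_width'],4),'q6',s['qpos'].round(2))
E
python3 - <<'E'
from h import *
for n in ('top','side'):
    p,W=cloud(n); print(n); jars(p,W,.11)
    if n=='top':
        for name,(u,v) in dict(platter=(100,240),onA=(287,164),onB=(235,166),knob=(261,241),cover=(240,260),handle=(387,298),hl=(366,299),hr=(409,297),c0=(360,208),c1=(405,205),c2=(362,252),c3=(405,248),brown=(153,338),win=(258,221),window=(258,221)).items(): print(name,W[v,u].round(4))
        save(p,'tray1.png',(310,160,450,310),4)
        save(p,'ctr1.png',(200,190,320,300),5)
        m=(abs(W[...,2]-.05)<.006)&(p.min(-1)>120); m[:,200:]=0; print('platter',circ(W[m][:,:2]))
        for z,lab in((.072,'floor'),(.102,'wall'),(.092,'handle')):
            m=(abs(W[...,2]-z)<.007); m[:, :330]=0; m[:170]=0;m[310:]=0;m[:,440:]=0
            print(lab,m.sum(),np.nanmin(W[m],0),np.nanmax(W[m],0))
            if lab=='wall': print(cv2.minAreaRect(W[m][:,:2].astype(np.float32)))
        m=(abs(W[...,2]-.055)<.006);m[:,:200]=0;m[:,310:]=0
        print('cover',cv2.minAreaRect(W[m][:,:2].astype(np.float32)))
        m=(abs(W[...,2]-.097)<.006);m[:,:200]=0;m[:,310:]=0
        print('knob',m.sum(),circ(W[m][:,:2]))
E
```

```text
top
cap 89 mean [ 0.9381 -0.3495  0.1161] circ (array([ 0.93931091, -0.34973556]), 0.09272906929254532) pix [424.  47.]
cap 116 mean [0.937  0.3298 0.117 ] circ (array([0.93732405, 0.33001325]), 0.11680959165096283) pix [96. 49.]
cap 121 mean [ 0.9376 -0.0073  0.1164] circ (array([ 0.93898463, -0.00735486]), 0.12460794299840927) pix [261.  48.]
cap 975 mean [ 0.5591 -0.2481  0.1017] circ (array([ 0.56112427, -0.24634242]), 0.13077610731124878) pix [382. 229.]
cap 628 mean [0.6063 0.2356 0.1094] circ (array([0.60739523, 0.23616639]), 0.02843434549868107) pix [143. 210.]
cap 652 mean [0.4926 0.246  0.1093] circ (array([0.49277946, 0.24685366]), 0.02816418744623661) pix [138. 267.]
platter [0.5495 0.3423 0.0512]
onA [ 0.7105 -0.0609  0.0322]
onB [0.7089 0.0554 0.0266]
knob [0.5394 0.0006 0.0978]
cover [0.5003 0.0462 0.0538]
handle [ 0.4179 -0.2536  0.0985]
hl [ 0.4172 -0.2102  0.0995]
hr [ 4.053e-01 -3.345e-01 -3.000e-04]
c0 [ 0.6051 -0.2116  0.073 ]
c1 [ 0.6099 -0.3098  0.0703]
c2 [ 0.5117 -0.2129  0.0704]
c3 [ 0.5181 -0.3045  0.073 ]
brown [0.3439 0.2285 0.0598]
win [0.5831 0.0062 0.0
[... 862 characters left out ...]
445.   1.]
cap 280 mean [ 0.603  -1.002   0.1101] circ (array([ 0.60149872, -1.0024935 ]), 0.0984334722161293) pix [281.  66.]
cap 315 mean [ 0.2782 -1.0024  0.1096] circ (array([ 0.27369884, -1.00739384]), 0.12125969678163528) pix [359.  67.]
cap 323 mean [ 0.6217 -0.6939  0.1128] circ (array([ 0.6271103 , -0.71411562]), 0.1292637586593628) pix [273.  93.]
cap 459 mean [ 0.5629 -0.2384  0.1013] circ (array([ 0.56108421, -0.24707422]), 0.130217045545578) pix [285. 160.]
cap 655 mean [0.6067 0.2401 0.1089] circ (array([0.60729301, 0.23548751]), 0.028801266103982925) pix [253. 289.]
cap 692 mean [0.4935 0.2505 0.1088] circ (array([0.49418783, 0.246447  ]), 0.028796378523111343) pix [316. 295.]
```

View pics/tray1.png

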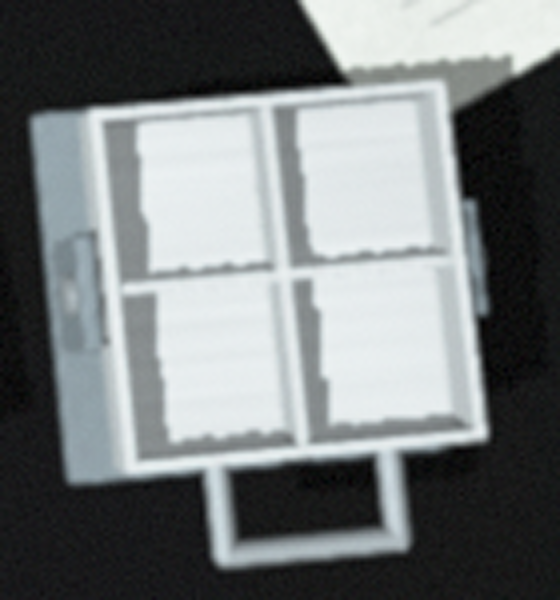

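View pics/ctr1.png

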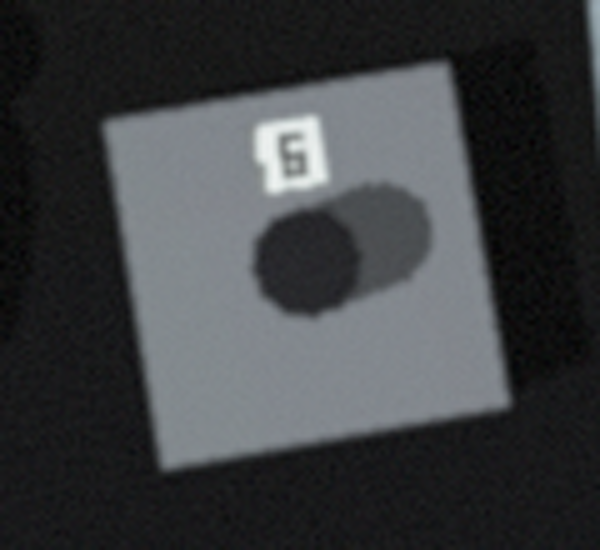

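```bash
python3 - <<'E'
from h import *
p,W=cloud('top')
box=lambda m,b:(m&(np.indices(m.shape)[1]>=b[0])&(np.indices(m.shape)[1]<b[2])&(np.indices(m.shape)[0]>=b[1])&(np.indices(m.shape)[0]<b[3]))
m=box(abs(W[...,2]-.102)<.006,(325,175,440,281)); P=W[m]; 
P=P[(P[:,0]>.455)]; print('tray',cv2.minAreaRect(P[:,:2].astype(np.float32)))
m=box((abs(W[...,2]-.095)<.009),(355,283,420,304)); P=W[m];P=P[P[:,0]<.44]; print('handle',len(P),P.mean(0),P.min(0),P.max(0),cv2.minAreaRect(P[:,:2].astype(np.float32)))
m=box(abs(W[...,2]-.055)<.004,(200,195,310,290)); print('cover',cv2.minAreaRect(W[m][:,:2].astype(np.float32)))
m=box(abs(W[...,2]-.097)<.005,(230,215,290,270)); print('knob',m.sum(),circ(W[m][:,:2]),W[m].mean(0))
m=box((abs(W[...,2]-.05)<.004)&(p.min(-1)>90),(60,175,195,300)); print('pl',circ(W[m][:,:2]))
E
```

```text
tray ((0.553246259689331, -0.24690493941307068), (0.20316408574581146, 0.18751664459705353), 3.7762560844421387)
handle 359 [ 0.42447997 -0.25216785  0.09660671] [ 0.41351842 -0.30519477  0.08881442] [ 0.43934551 -0.20360588  0.10149709] ((0.42628687620162964, -0.2543564736843109), (0.10160816460847855, 0.02575123868882656), 89.75920104980469)
cover ((0.5382300615310669, 0.00186176598072052), (0.15018340945243835, 0.15002857148647308), 8.623384475708008)
knob 365 (array([0.53741515, 0.00241173]), 0.02322491817176342) [0.53778011 0.00233745 0.09653769]
pl (array([0.55133468, 0.2852619 ]), 0.12246231734752655)
```

```bash
cat >> h.py <<'E'
def ray(n,u,v,z):
    c=optics.camera_params(n); K=c['mtx']; R=cv2.Rodrigues(c['rvec'])[0]; t=np.ravel(c['tvec'])
    C=-R.T@t; d=R.T@np.linalg.inv(K)@np.array([u,v,1.]); return C+d*(z-C[2])/d[2]
E
python3 - <<'E'
from h import *
cs=[ray('top',310+a/4,160+b/4,.102)[:2] for a,b in((88,108),(445,82),(487,438),(128,473))]
print(np.round(cs,4),np.mean(cs,0)); 
for i in range(4):
    e=cs[(i+1)%4]-cs[i]; print(np.linalg.norm(e),np.degrees(np.arctan2(e[1],e[0])))
for a,b in((222,557),(400,543)): print('h',ray('top',310+a/4,160+b/4,.095).round(4))
c=np.mean(cs,0); 
c=np.mean(cs,0); yaw=np.radians(3.8)
R=np.array([[np.cos(yaw),-np.sin(yaw)],[np.sin(yaw),np.cos(yaw)]])
for n,o in dict(c0=(-.045,.045),c1=(-.045,-.045),c2=(.045,.045),c3=(.045,-.045),h=(-.14,0)).items(): print(n,(c+R@o).round(4))
E
```

```text
[[ 0.6472 -0.1479]
 [ 0.6576 -0.3351]
 [ 0.4734 -0.3476]
 [ 0.4604 -0.1621]] [ 0.55964464 -0.24815812]
0.18742641596034573 -86.83175775740077
0.1845509742864791 -176.11271722336062
0.18591463006747835 94.03681868310905
0.18739424541709995 4.345197135017558
h [ 0.4161 -0.2102  0.095 ]
h [ 0.4207 -0.3025  0.095 ]
c0 [ 0.5118 -0.2062]
c1 [ 0.5177 -0.296 ]
c2 [ 0.6016 -0.2003]
c3 [ 0.6075 -0.2901]
h [ 0.42   -0.2574]
```

```bash
python3 -m handwheel '[[[0.68,-0.7,0],[0,0,1],-1],[[0.65,-0.75,0],[0,0,1],-1],[[0.6,-0.8,0],[0,0,1],-1],[[0.5,-0.85,0],[0,0,1],-1],[[0.4,-0.9,0],[0,0,1],-1]]' 50
```

```text
clock: 0.88
eef_pos: [0.3023, -0.4386, 0.2488]
orientation: [-3.14, 0.001, 0.056]
contact_force: [-0.6, -0.0, -0.1]
grip_width: 0.0854
```

```bash
python3 -m handwheel '[[[0.3,-1,0],[0,0,0.8],-1],[[0.3,-1,0],[0,0,0],-1],[[0.3,-1,0],[0,0,0],-1],[[0.3,-1,0],[0,0,0],-1],[[0.3,-1,0],[0,0,0],-1]]'
```

```text
clock: 1.5
eef_pos: [0.3332, -0.3335, 0.2489]
orientation: [-3.14, 0.001, -0.008]
contact_force: [0.5, 0.4, 0.9]
grip_width: 0.0856
```

```bash
python3 -m handwheel '[[[0.5,-1,0],[0,0,0],-1],[[0.5,-1,0],[0,0,0],-1],[[0.5,-1,0],[0,0,0],-1],[[0.5,-1,0],[0,0,0],-1],[[0.5,-1,0],[0,0,0],-1]]'; python3 -m handwheel '[[[0.5,-1,0],[0,0,0],-1],[[0.5,-1,0],[0,0,0],-1],[[0.5,-1,0],[0,0,0],-1],[[0.5,-1,0],[0,0,0],-1],[[0.5,-1,0],[0,0,0],-1]]'; python3 -m handwheel '[[[0.1,-1,0],[0,0,0],-1],[[0.1,-1,0],[0,0,0],-1],[[0.1,-1,0],[0,0,0],-1],[[0.1,-1,0],[0,0,0],-1],[[0.1,-1,0],[0,0,0],-1]]';  python3 -m handwheel '[[[0.1,-1,0],[0,0,0],-1],[[0.1,-1,0],[0,0,0],-1],[[0.1,-1,0],[0,0,0],-1],[[0.1,-1,0],[0,0,0],-1],[[0.1,-1,0],[0,0,0],-1]]'
```

```text
clock: 2.12
eef_pos: [0.3855, -0.2274, 0.2494]
orientation: [-3.14, -0.0, -0.002]
contact_force: [0.7, 0.3, 0.3]
grip_width: 0.0853
clock: 2.75
eef_pos: [0.4368, -0.1208, 0.2499]
orientation: [-3.141, -0.001, 0.004]
contact_force: [0.0, -0.1, -0.6]
grip_width: 0.0854
clock: 3.38
eef_pos: [0.446, -0.0144, 0.2501]
orientation: [-3.14, -0.002, 0.01]
contact_force: [0.7, 0.2, -0.2]
grip_width: 0.0856
clock: 4.0
eef_pos: [0.4548, 0.0452, 0.2517]
orientation: [-3.1, -0.002, 0.072]
contact_force: [-0.3, 0.6, -0.1]
grip_width: 0.0853
```

```bash
python3 -c "from h import *; st(); print(sense()['qd'].round(2))"
```

```text
t 4.0 p [0.4548 0.0452 0.2517] rpy [-3.1e+00 -2.0e-03  7.2e-02] F [-0.3  0.6 -0.1] w 0.0853 q6 [ 0.07  0.04 -0.37  1.15  0.04  3.14]
[ 0.11  0.04  0.05  0.01  0.08 -0.  ]
```

```bash
python3 -m handwheel '[[[0.17,-0.48,0],[0,0,-1],-1],[[0.2,-0.48,0],[0,0,-1],-1],[[0.25,-0.45,0],[0,0,-1],-1],[[0.3,-0.42,0],[0,0,-1],-1],[[0.32,-0.4,0],[0,0,-1],-1]]'; python3 -m handwheel '[[[0.35,-0.37,0],[0,0,-1],-1],[[0.38,-0.35,0],[0,0,-1],-1],[[0.4,-0.32,0],[0,0,-1],-1],[[0.43,-0.3,0],[0,0,-1],-1],[[0.45,-0.27,0],[0,0,-1],-1]]'; python3 -m handwheel '[[[0.45,-0.24,0],[0,0,-1],-1],[[0.47,-0.2,0],[0,0,-1],-1],[[0.47,-0.17,0],[0,0,-1],-1],[[0.49,-0.13,0],[0,0,-1],-1],[[0.5,-0.1,0],[0,0,-1],-1]]'; python3 -m handwheel '[[[0.5,-0.06,0],[0,0,-1],-1],[[0.5,-0.02,0],[0,0,-1],-1],[[0.5,0.02,0],[0,0,-1],-1],[[0.5,0.05,0],[0,0,-1],-1],[[0.5,0.1,0],[0,0,0],-1]]'
```

```text
clock: 4.62
eef_pos: [0.4696, 0.0964, 0.2539]
orientation: [-3.103, -0.019, 0.483]
contact_force: [0.1, 0.5, -0.4]
grip_width: 0.0851
clock: 5.25
eef_pos: [0.4831, 0.1486, 0.256]
orientation: [-3.113, -0.034, 0.896]
contact_force: [-0.3, 0.4, 0.2]
grip_width: 0.0851
clock: 5.88
eef_pos: [0.4925, 0.2006, 0.258]
orientation: [-3.127, -0.043, 1.309]
contact_force: [-0.0, 0.2, -0.7]
grip_width: 0.0854
clock: 6.5
eef_pos: [0.4998, 0.2525, 0.2599]
orientation: [-3.141, -0.047, 1.639]
contact_force: [0.1, -0.8, -1.3]
grip_width: 0.0851
```

```bash
python3 - <<'E'
from h import *
st(); p,W=cloud('top'); save(p,'top2.png'); jars(p,W,.11)
p,W=cloud('side'); jars(p,W,.11)
E
```

```text
t 6.5 p [0.4998 0.2525 0.2599] rpy [-3.141 -0.047  1.639] F [ 0.1 -0.8 -1.3] w 0.0851 q6 [ 0.44  0.22 -0.15  1.19  0.04  1.95]
cap 134 mean [ 0.9374 -0.3971  0.117 ] circ (array([ 0.93844151, -0.39788437]), 0.1396733820438385) pix [446.  47.]
cap 107 mean [0.9376 0.3733 0.1163] circ (array([0.93824458, 0.37399369]), 0.10828482359647751) pix [74. 49.]
cap 101 mean [0.9378 0.0134 0.1162] circ (array([0.93793392, 0.01354965]), 0.10350198298692703) pix [251.  48.]
cap 743 mean [ 0.5493 -0.2364  0.1017] circ (array([ 0.5608179 , -0.24544394]), 0.1298898607492447) pix [376. 234.]
cap 628 mean [0.6064 0.2356 0.1093] circ (array([0.60741252, 0.23618653]), 0.028157955035567284) pix [143. 210.]
cap 652 mean [0.4927 0.246  0.1094] circ (array([0.49270794, 0.24669391]), 0.028258126229047775) pix [137. 267.]
cap 244 mean [ 2.2152 -1.9898  0.1095] circ (array([ 2.20755076, -2.02682424]), 0.33094561100006104) pix [25. 10.]
cap 467 mean [-0.6098 -2.4416  0.1081] circ (array([-0.5599317, -2.4344368]), 0.5075300335884094) pix [466.   1.]
cap 227 mean [ 0.6183 -1.002   0.1098] circ (array([ 0.62014258, -1.0013026 ]), 0.07987232506275177) pix [277.  66.]
cap 264 mean [ 0.1964 -1.0036  0.1098] circ (array([ 0.19659261, -1.02947855]), 0.09792313724756241) pix [379.  67.]
cap 268 mean [ 0.6403 -0.6931  0.113 ] circ (array([ 0.64617699, -0.7139771 ]), 0.11082372814416885) pix [267.  93.]
cap 61 mean [-0.0686 -0.6343  0.1108] circ (array([-0.07038239, -0.63636935]), 0.022506050765514374) pix [473. 103.]
cap 659 mean [0.6068 0.2403 0.1089] circ (array([0.60824317, 0.23576507]), 0.0286256056278944) pix [253. 289.]
cap 690 mean [0.4932 0.2504 0.109 ] circ (array([0.49394757, 0.24654341]), 0.028585394844412804) pix [316. 295.]
```

```bash
python3 -m handwheel '[[[-0.3,-0.34,0],[0,-0.59,0],-1],[[0,0,0.9],[0,0,0],-1],[[0,0,1],[0,0,0],-1],[[0,0,1],[0,0,0],-1],[[0,0,0],[0,0,0],-1]]'; python3 -c "from h import *; st()"
```

```text
clock: 7.22
eef_pos: [0.4935, 0.2453, 0.2004]
orientation: [-3.141, 0.002, 1.633]
contact_force: [-0.2, 0.5, -0.1]
grip_width: 0.0854
t 7.225 p [0.4935 0.2453 0.2004] rpy [-3.141e+00  2.000e-03  1.633e+00] F [-0.2  0.5 -0.1] w 0.0854 q6 [ 0.46  0.25 -0.25  1.07 -0.    1.97]
```

```bash
python3 -m handwheel '[[[0.07,0,1],[0,0,0],-1],[[0,0,1],[0,0,0],-1],[[0,0,1],[0,0,0],-1],[[0,0,0.9],[0,0,0],-1],[[0,0,0.8],[0,0,0],-1]]'; python3 -m handwheel '[[[0,0,0.2],[0,0,0],-1],[[0,0,0],[0,0,0],-1]]'
```

```text
clock: 7.85
eef_pos: [0.4978, 0.2478, 0.1103]
orientation: [3.133, -0.001, 1.628]
contact_force: [-0.1, 0.1, 0.3]
grip_width: 0.0855
clock: 8.1
eef_pos: [0.4978, 0.2476, 0.1061]
orientation: [3.134, -0.001, 1.628]
contact_force: [-0.1, -0.1, -0.4]
grip_width: 0.0854
```

```bash
python3 -m handwheel '[[[-0.05,-0.22,0.2],[0.1,0,0],-1],[[0,0,0],[0,0,0],-1]]'; python3 -m handwheel '[[[0,0,0],[0,0,0],0.2],[[0,0,0],[0,0,0],0.5],[[0,0,0],[0,0,0],0.8],[[0,0,0],[0,0,0],1],[[0,0,0],[0,0,0],1]]' 40;python3 -m handwheel '[[[0,0,0],[0,0,0],1],[[0,0,0],[0,0,0],1],[[0,0,0],[0,0,0],1]]'
```

```text
clock: 8.35
eef_pos: [0.4938, 0.2466, 0.103]
orientation: [3.141, -0.001, 1.628]
contact_force: [0.2, -0.0, 0.3]
grip_width: 0.0854
clock: 8.98
eef_pos: [0.4941, 0.2467, 0.1041]
orientation: [3.14, -0.002, 1.628]
contact_force: [-0.2, -0.2, 0.5]
grip_width: 0.0555
clock: 9.35
eef_pos: [0.4941, 0.2467, 0.1041]
orientation: [3.14, -0.002, 1.628]
contact_force: [-0.8, 0.2, -0.2]
grip_width: 0.0551
```

```bash
python3 -m handwheel '[[[0,0,-0.5],[0,0,0],1],[[0,0,-1],[0,0,0],1],[[0,0,-1],[0,0,0],1],[[0,0,-1],[0,0,0],1],[[0,0,-1],[0,0,0],1]]'; python3 -m handwheel '[[[-0.5,0.1,-0.5],[0,0,0],1],[[-1,0.15,0],[0,0,0],1],[[-1,0.15,0],[0,0,0],1],[[-1,0.15,0],[0,0,0],1],[[-1,0.15,0],[0,0,0],1]]'; python3 -m handwheel '[[[-1,0.15,0],[0,0,0],1],[[-1,0.15,0],[0,0,0],1],[[-1,0.15,0],[0,0,0],1],[[-1,0.15,0],[0,0,0],1],[[-1,0.15,0],[0,0,0],1]]'; python3 -m handwheel '[[[-1,0.15,0],[0,0,0],1],[[-1,0.15,0],[0,0,0],1],[[-1,0.15,0],[0,0,0],1],[[-1,0.15,0],[0,0,0],1],[[-1,0.15,0],[0,0,0],1]]'
```

```text
clock: 9.98
eef_pos: [0.4927, 0.2459, 0.1966]
orientation: [-3.139, -0.0, 1.628]
contact_force: [-0.0, -0.4, -2.0]
grip_width: 0.055
clock: 10.6
eef_pos: [0.5124, 0.1505, 0.2065]
orientation: [-3.14, 0.001, 1.628]
contact_force: [0.0, -0.0, -1.5]
grip_width: 0.0551
clock: 11.22
eef_pos: [0.5298, 0.04, 0.2016]
orientation: [-3.131, 0.004, 1.623]
contact_force: [0.2, -0.1, -1.4]
grip_width: 0.0553
clock: 11.85
eef_pos: [0.5451, -0.0698, 0.1966]
orientation: [-3.122, 0.006, 1.618]
contact_force: [-0.0, 0.4, -0.9]
grip_width: 0.0549
```

```bash
python3 -m handwheel '[[[-1,0.26,-0.05],[-0.1,0,-0.1],1],[[-1,0.26,-0.05],[-0.1,0,-0.1],1],[[-1,0.26,-0.05],[-0.1,0,-0.1],1],[[-1,0.26,-0.05],[-0.1,0,-0.1],1],[[-1,0.26,-0.05],[-0.1,0,-0.1],1]]'; python3 -m handwheel '[[[-1,0.26,0],[-0.1,0,0],1],[[-1,0.26,0],[0,0,0],1],[[-1,0.26,0],[0,0,0],1],[[-1,0.26,0],[0,0,0],1],[[0,0,0],[0,0,0],1]]'
```

```text
clock: 12.48
eef_pos: [0.5712, -0.178, 0.1964]
orientation: [3.13, 0.005, 1.653]
contact_force: [0.4, -0.1, -2.0]
grip_width: 0.0552
clock: 13.1
eef_pos: [0.5977, -0.2644, 0.1946]
orientation: [3.125, 0.004, 1.649]
contact_force: [-0.4, 1.5, -1.5]
grip_width: 0.0555
```

```bash
python3 -m handwheel '[[[-0.7,0.2,0],[0.2,0.05,0.1],1],[[-0.6,0.2,0],[0,0,0],1],[[0,0,0],[0,0,0],1]]'; python3 - <<'E'
from h import *
st(); p,W=cloud('top'); save(p,'top3.png',(310,160,450,310),4)
p,W=cloud('side'); save(p,'side3.png',(220,110,380,230),5)
E
```

```text
clock: 13.48
eef_pos: [0.6078, -0.2897, 0.1941]
orientation: [-3.141, -0.002, 1.642]
contact_force: [0.0, -0.3, -0.7]
grip_width: 0.0553
t 13.475 p [ 0.6078 -0.2897  0.1941] rpy [-3.141e+00 -2.000e-03  1.642e+00] F [ 0.  -0.3 -0.7] w 0.0553 q6 [-0.45  0.48  0.06  1.16  0.    1.05]
```

View pics/side3.png

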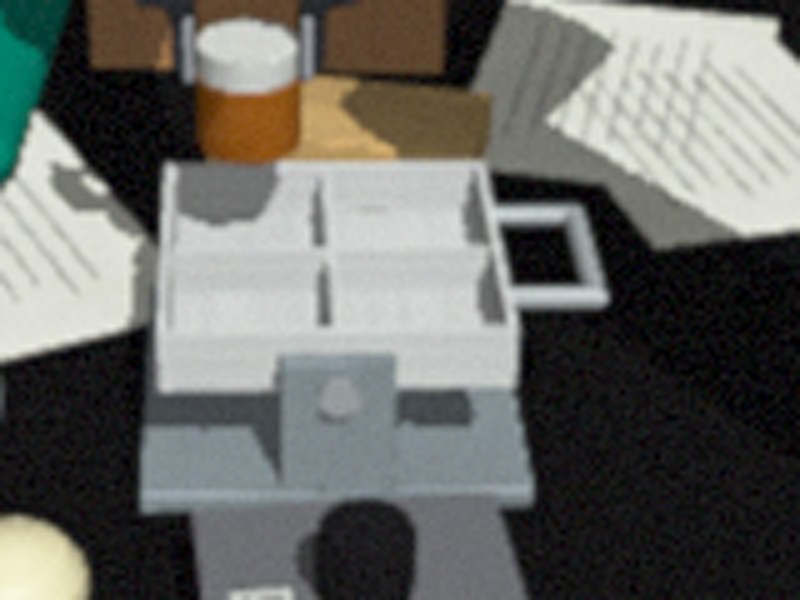

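The jar hangs upright in the gripper over the far -y compartment (crop (245,90), its shadow in the cell). Lowering it.

```bash
python3 -m handwheel '[[[0,0,0.7],[0,0,0],1],[[0,0,0.7],[0,0,0],1],[[0,0,0.7],[0,0,0],1],[[0,0,0],[0,0,0],1]]'
```

```text
clock: 14.08
eef_pos: [0.6061, -0.2869, 0.1483]
orientation: [-3.139, -0.004, 1.644]
contact_force: [-0.9, -0.3, -2.1]
grip_width: 0.0551
```

```bash
python3 -m handwheel '[[[-0.1,0.05,0.5],[0,0,0],1],[[0,0,0.4],[0,0,0],1],[[0,0,0.15],[0,0,0],1],[[0,0,0],[0,0,0],1]]'
```

```text
clock: 14.58
eef_pos: [0.6077, -0.2892, 0.1262]
orientation: [-3.14, -0.003, 1.644]
contact_force: [-0.1, 0.1, -1.5]
grip_width: 0.0551
```

```bash
python3 -m handwheel '[[[0,0,0.07],[0,0,0],1],[[0,0,0],[0,0,0],1]]'; python3 -m handwheel '[[[0,0,0],[0,0,0],0.2],[[0,0,0],[0,0,0],-0.2],[[0,0,0],[0,0,0],-0.5],[[0,0,0],[0,0,0],-1],[[0,0,0],[0,0,0],-1]]'
```

```text
clock: 14.82
eef_pos: [0.608, -0.2893, 0.1264]
orientation: [-3.141, -0.003, 1.644]
contact_force: [-0.6, -0.4, -1.7]
grip_width: 0.0552
clock: 15.45
eef_pos: [0.6087, -0.2897, 0.127]
orientation: [3.141, -0.002, 1.644]
contact_force: [0.2, -0.0, -0.2]
grip_width: 0.0855
```

```bash
python3 -m handwheel '[[[0,0,-0.6],[0,0,0],-1],[[0,0,-1],[0,0,0],-1],[[0,0,-1],[0,0,0],-1],[[0,0,-1],[0,0,0],-1],[[0.4,0,-0.7],[0,0,0],-1]]'; python3 - <<'E'
from h import *
st(); p,W=cloud('top'); jars(p,W,.132,.01); jars(p,W,.11); save(p,'top4.png')
p,W=cloud('side'); jars(p,W,.132,.01); jars(p,W,.11); save(p,'side4.png')
E
```

```text
clock: 16.08
eef_pos: [0.6078, -0.2818, 0.2179]
orientation: [3.141, -0.002, 1.643]
contact_force: [-0.6, 0.4, 0.3]
grip_width: 0.0854
t 16.075 p [ 0.6078 -0.2818  0.2179] rpy [ 3.141e+00 -2.000e-03  1.643e+00] F [-0.6  0.4  0.3] w 0.0854 q6 [-0.44  0.46  0.09  1.2   0.    1.06]
cap 626 mean [ 0.6085 -0.2871  0.1314] circ (array([ 0.60928947, -0.28822297]), 0.028492096811532974) pix [405. 203.]
cap 75 mean [ 0.9369 -0.417   0.1178] circ (array([ 0.93608832, -0.41611314]), 0.0777275487780571) pix [456.  47.]
cap 127 mean [0.9374 0.3532 0.1163] circ (array([0.9375366 , 0.35314915]), 0.1278465837240219) pix [84. 49.]
cap 125 mean [ 0.9375 -0.0115  0.1166] circ (array([ 0.9387871 , -0.01153416]), 0.12872827053070068) pix [263.  48.]
cap 932 mean [ 0.5564 -0.2438  0.1015] circ (array([ 0.56115824, -0.24636815]), 0.13084740936756134) pix [380. 230.]
cap 631 mean [0.6066 0.2359 0.1092] circ (array([0.60700667, 0.23720324]), 0.028094856068491936) pix [143. 210.]
cap 73 mean [ 0.4246 -0.2251  0.0992] circ (array([ 0.43259972, -0.2324895 ]), 0.030179014429450035) pix [373. 295.]
cap 169 mean [
[... 327 characters left out ...]
. 142.]
cap 242 mean [ 2.2151 -1.9912  0.1096] circ (array([ 2.2099607 , -2.03482389]), 0.32484355568885803) pix [25. 10.]
cap 316 mean [-0.4097 -2.4418  0.1072] circ (array([-0.38514641, -2.45536566]), 0.3950088918209076) pix [437.   1.]
cap 687 mean [ 0.3511 -1.0027  0.1099] circ (array([ 0.34951237, -1.0316062 ]), 0.24733130633831024) pix [342.  67.]
cap 61 mean [-0.0689 -0.635   0.111 ] circ (array([-0.07130544, -0.63857818]), 0.021316079422831535) pix [473. 103.]
cap 400 mean [ 0.5537 -0.2237  0.1014] circ (array([ 0.56021738, -0.24574497]), 0.1297503411769867) pix [288. 163.]
cap 663 mean [0.6068 0.2406 0.1088] circ (array([0.60736942, 0.23656958]), 0.02875855565071106) pix [253. 289.]
```

View pics/side4.png

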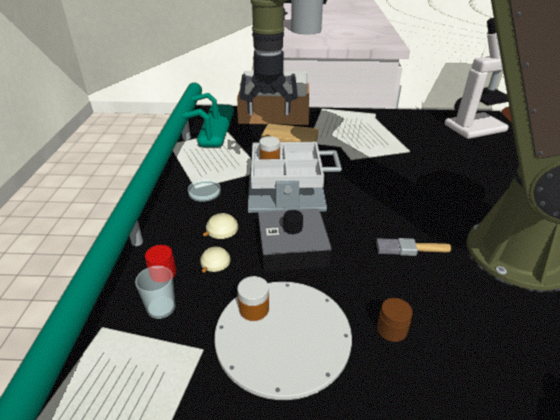

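The first jar stands in the far -y compartment (side (269,147)). The second is still on the platter (253,297). Next I'm fetching it.

```bash
python3 -m handwheel '[[[1,0.07,0],[0,0,0],-1],[[1,0.07,0],[0,0,0],-1],[[1,0.07,0],[0,0,0],-1],[[1,0.07,0],[0,0,0],-1],[[1,0.07,0],[0,0,0],-1]]'; python3 -m handwheel '[[[1,0.07,0],[0,0,0],-1],[[1,0.07,0],[0,0,0],-1],[[1,0.07,0],[0,0,0],-1],[[1,0.07,0],[0,0,0],-1],[[1,0.07,0],[0,0,0],-1]]';python3 -m handwheel '[[[1,0.07,0],[0,0,0],-1],[[1,0.07,0],[0,0,0],-1],[[1,0.07,0],[0,0,0],-1],[[1,0.07,0],[0,0,0],-1],[[1,0.07,0],[0,0,0],-1]]';python3 -m handwheel '[[[1,0.07,0],[0,0,0],-1],[[1,0.07,0],[0,0,0],-1],[[1,0.07,0],[0,0,0],-1],[[1,0.07,0],[0,0,0],-1],[[1,0.07,0],[0,0,0],-1]]'
```

```text
clock: 16.8
eef_pos: [0.6065, -0.1732, 0.2162]
orientation: [-3.141, -0.003, 1.645]
contact_force: [0.4, 0.1, -0.0]
grip_width: 0.0856
clock: 17.42
eef_pos: [0.606, -0.0654, 0.2166]
orientation: [-3.141, -0.003, 1.646]
contact_force: [-0.5, -0.4, -0.3]
grip_width: 0.0854
clock: 18.05
eef_pos: [0.6054, 0.0419, 0.2171]
orientation: [-3.141, -0.003, 1.646]
contact_force: [0.4, -0.7, -0.3]
grip_width: 0.0855
clock: 18.68
eef_pos: [0.6048, 0.1494, 0.2174]
orientation: [-3.141, -0.003, 1.646]
contact_force: [0.3, 0.5, -0.0]
grip_width: 0.0852
```

```bash
python3 -m handwheel '[[[1,0.1,0],[0,0,0],-1],[[1,0.1,0],[0,0,0],-1],[[1,0.1,0],[0,0,0],-1],[[0.8,0.1,0],[0,0,0],-1],[[0,0,0],[0,0,0],-1]]'; python3 - <<'E'
from h import *
p,W=cloud('side'); m=W[...,1]; 
jars(p[:, :],np.where((m>0)[...,None],W,np.nan),.11)
E
```

```text
clock: 19.3
eef_pos: [0.6072, 0.233, 0.2173]
orientation: [-3.141, -0.003, 1.648]
contact_force: [0.3, 0.7, 0.3]
grip_width: 0.0853
cap 663 mean [0.6069 0.2406 0.1088] circ (array([0.60730827, 0.23623857]), 0.028963912278413773) pix [253. 289.]
```

```bash
python3 -m handwheel '[[[0.15,0,0.9],[0,0,0],-1],[[0,0,0.9],[0,0,0],-1],[[0,0,0.9],[0,0,0],-1],[[0,0,0.9],[0,0,0],-1],[[0,0,0],[0,0,0],-1]]'
```

```text
clock: 19.98
eef_pos: [0.6053, 0.2317, 0.1383]
orientation: [-3.137, -0.001, 1.642]
contact_force: [0.1, -0.0, 0.2]
grip_width: 0.0854
```

```bash
python3 -m handwheel '[[[0.22,0.13,0.6],[0,0,0],-1],[[0,0,0.6],[0,0,0],-1],[[0,0,0.5],[0,0,0],-1],[[0,0,0],[0,0,0],-1]]'
```

```text
clock: 20.48
eef_pos: [0.608, 0.2362, 0.1024]
orientation: [-3.138, -0.001, 1.642]
contact_force: [-0.3, -0.5, 0.2]
grip_width: 0.0852
```

```bash
python3 -m handwheel '[[[0,0,0],[0,0,0],0.2],[[0,0,0],[0,0,0],0.5],[[0,0,0],[0,0,0],0.8],[[0,0,0],[0,0,0],1],[[0,0,0],[0,0,0],1]]' 40;python3 -m handwheel '[[[0,0,0],[0,0,0],1],[[0,0,0],[0,0,0],1],[[0,0,-0.5],[0,0,0],1],[[0,0,-1],[0,0,0],1],[[0,0,-1],[0,0,0],1]]'
```

```text
clock: 21.1
eef_pos: [0.6088, 0.2366, 0.1039]
orientation: [-3.14, -0.002, 1.642]
contact_force: [0.5, 0.5, -1.5]
grip_width: 0.0555
clock: 21.72
eef_pos: [0.6075, 0.2359, 0.1543]
orientation: [-3.136, -0.001, 1.642]
contact_force: [-0.4, -0.5, -1.4]
grip_width: 0.0555
```

```bash
python3 -m handwheel '[[[0,0,-1],[0,0,0],1],[[0,0,-1],[0,0,0],1],[[-0.5,-0.15,-0.3],[0,0,0],1],[[-1,-0.29,0],[0,0,0],1],[[-1,-0.29,0],[0,0,0],1]]'; python3 -m handwheel '[[[-1,-0.29,-0.03],[0,0,0],1],[[-1,-0.29,-0.03],[0,0,0],1],[[-1,-0.29,-0.03],[0,0,0],1],[[-1,-0.29,-0.03],[0,0,0],1],[[-1,-0.29,-0.03],[0,0,0],1]]'; python3 -m handwheel '[[[-1,-0.29,-0.03],[0,0,0],1],[[-1,-0.29,-0.03],[0,0,0],1],[[-1,-0.29,-0.03],[0,0,0],1],[[-1,-0.29,-0.03],[0,0,0],1],[[-1,-0.29,-0.03],[0,0,0],1]]'; python3 -m handwheel '[[[-1,-0.29,-0.03],[0,0,0],1],[[-1,-0.29,-0.03],[0,0,0],1],[[-1,-0.29,-0.03],[0,0,0],1],[[-1,-0.29,-0.03],[0,0,0],1],[[0,0,0],[0,0,0],1]]'
```

```text
clock: 22.35
eef_pos: [0.597, 0.183, 0.2048]
orientation: [-3.14, -0.001, 1.643]
contact_force: [0.0, -0.3, -1.7]
grip_width: 0.0556
clock: 22.98
eef_pos: [0.572, 0.0719, 0.2064]
orientation: [-3.137, -0.0, 1.641]
contact_force: [-0.1, -1.3, -1.5]
grip_width: 0.055
clock: 23.6
eef_pos: [0.5486, -0.0369, 0.2101]
orientation: [-3.138, -0.0, 1.641]
contact_force: [1.0, -0.7, -0.9]
grip_width: 0.055
clock: 24.22
eef_pos: [0.5289, -0.1253, 0.2132]
orientation: [-3.14, 0.0, 1.639]
contact_force: [0.4, -0.2, -1.6]
grip_width: 0.0553
```

```bash
python3 -m handwheel '[[[-0.97,-0.28,0],[0,0,0],1],[[-0.97,-0.28,0],[0,0,0],1],[[-0.97,-0.28,0],[0,0,0],1],[[-0.9,-0.28,0],[0,0,0],1],[[0,0,0],[0,0,0],1]]'
```

```text
clock: 24.85
eef_pos: [0.5115, -0.2038, 0.2133]
orientation: [-3.141, -0.002, 1.642]
contact_force: [-0.2, 0.2, -1.3]
grip_width: 0.0555
```

```bash
python3 -m handwheel '[[[-0.1,0,0.8],[0,0,0],1],[[0,0,0.8],[0,0,0],1],[[0,0,0.8],[0,0,0],1],[[0,0,0.5],[0,0,0],1],[[0,0,0],[0,0,0],1]]'
```

```text
clock: 25.48
eef_pos: [0.5108, -0.2035, 0.1495]
orientation: [-3.139, -0.004, 1.644]
contact_force: [-0.0, 0.2, -1.4]
grip_width: 0.0549
```

```bash
python3 -m handwheel '[[[-0.12,0.05,0.5],[0,0,0],1],[[0,0,0.4],[0,0,0],1],[[0,0,0.2],[0,0,0],1],[[0,0,0.05],[0,0,0],1],[[0,0,0],[0,0,0],1]]'
```

```text
clock: 26.1
eef_pos: [0.5129, -0.2062, 0.1259]
orientation: [-3.14, -0.003, 1.644]
contact_force: [-0.4, -0.1, -1.3]
grip_width: 0.0551
```

```bash
python3 -m handwheel '[[[0,0,0.06],[0,0,0],1],[[0,0,0],[0,0,0],0.2],[[0,0,0],[0,0,0],-0.3],[[0,0,0],[0,0,0],-1],[[0,0,0],[0,0,0],-1]]';python3 -m handwheel '[[[0,0,0],[0,0,0],-1],[[0,0,-0.6],[0,0,0],-1],[[0,0,-1],[0,0,0],-1],[[0,0,-1],[0,0,0],-1],[[0,0,-1],[0,0,0],-1]]'
python3 - <<'E'
from h import *
st()
for n in ('top','side'):
    p,W=cloud(n); print(n);m=(W[...,0]>.3)&(W[...,0]<.8)&(abs(W[...,1])<.5); W=np.where(m[...,None],W,np.nan); jars(p,W,.132,.01); jars(p,W,.11); save(p,n+'5.png')
E
```

```text
clock: 26.72
eef_pos: [0.5137, -0.2065, 0.126]
orientation: [3.141, -0.002, 1.644]
contact_force: [-0.4, -0.6, 0.5]
grip_width: 0.0855
clock: 27.35
eef_pos: [0.513, -0.2064, 0.2011]
orientation: [-3.141, -0.003, 1.644]
contact_force: [0.6, 0.1, -0.2]
grip_width: 0.0856
t 27.35 p [ 0.513  -0.2064  0.2011] rpy [-3.141e+00 -3.000e-03  1.644e+00] F [ 0.6  0.1 -0.2] w 0.0856 q6 [-0.38  0.25 -0.24  1.08  0.    1.11]
top
cap 600 mean [ 0.6089 -0.2876  0.1315] circ (array([ 0.60888839, -0.28823304]), 0.02808731235563755) pix [405. 203.]
cap 541 mean [ 0.5143 -0.1998  0.1315] circ (array([ 0.51394099, -0.2043979 ]), 0.02789118140935898) pix [363. 251.]
cap 662 mean [ 0.5825 -0.2146  0.1016] circ (array([ 0.56115735, -0.24607754]), 0.13059204816818237) pix [365. 218.]
side
cap 101 mean [ 0.6174 -0.2735  0.1299] circ (array([ 0.6147294 , -0.28198013]), 0.026705589145421982) pix [266. 144.]
cap 237 mean [ 0.5151 -0.2002  0.1309] circ (array([ 0.51589096, -0.20501435]), 0.029001494869589806) pix [303. 158.]
cap 333 mean [ 0.5622 -0.2028  0.1014] circ (array([ 0.56177694, -0.24702902]), 0.12955766916275024) pix [285. 167.]
```

View pics/side5.png

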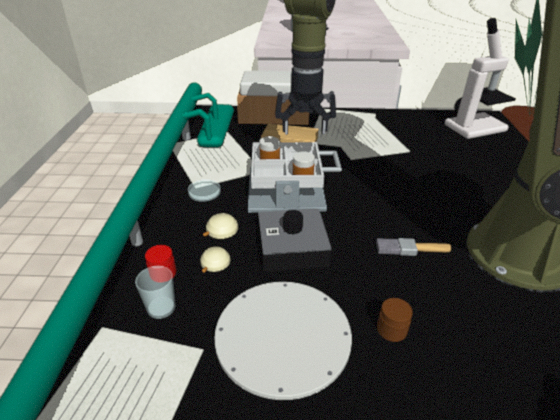

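```bash
python3 -m handwheel '[[[-0.4,-0.93,0],[0,0,0],0.1],[[-0.4,-0.93,0],[0,0,0],0.1],[[-0.4,-0.93,0],[0,0,0],0.1],[[-0.4,-0.93,0],[0,0,0],0.1],[[-0.4,-0.93,0],[0,0,0],0.1]]' 30; python3 -m handwheel '[[[0,0,0],[0,0,0],0.1]]'; python3 - <<'E'
from h import *
st(); p,W=cloud('top'); save(p,'top6.png',(320,180,440,320),4)
E
```

```text
clock: 28.08
eef_pos: [0.4175, -0.256, 0.2004]
orientation: [3.141, -0.002, 1.644]
contact_force: [0.8, -0.1, -0.6]
grip_width: 0.0384
clock: 28.2
eef_pos: [0.4158, -0.2567, 0.2004]
orientation: [-3.141, -0.003, 1.642]
contact_force: [0.9, -0.1, -0.6]
grip_width: 0.0378
t 28.2 p [ 0.4158 -0.2567  0.2004] rpy [-3.141e+00 -3.000e-03  1.642e+00] F [ 0.9 -0.1 -0.6] w 0.0378 q6 [-0.55  0.13 -0.39  1.05  0.    0.95]
```

View pics/top6.png

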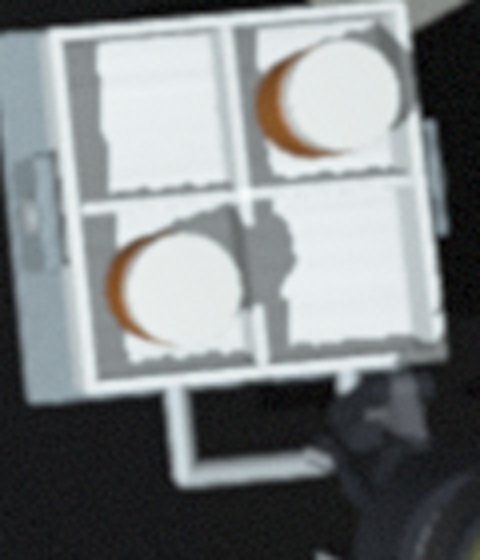

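Both jars stand in diagonal compartments (crop (185,290) and (345,95)) and the gripper is over the handle bar. Descending onto it.

```bash
python3 -m handwheel '[[[0,0.17,0.9],[0,0,0],0.1],[[0,0,0.9],[0,0,0],0.1],[[0,0,0.7],[0,0,0],0.1],[[0,0,0],[0,0,0],0.1]]'
```

```text
clock: 28.75
eef_pos: [0.4221, -0.2565, 0.1497]
orientation: [3.138, -0.002, 1.644]
contact_force: [0.1, 0.3, 0.2]
grip_width: 0.0382
```

```bash
python3 -m handwheel '[[[0,-0.12,0.8],[0,0,0],0.1],[[0,-0.05,0.8],[0,0,0],0.1],[[0,0,0.7],[0,0,0],0.1],[[0,0,0.4],[0,0,0],0.1],[[0,0,0],[0,0,0],0.1]]'; python3 - <<'E'
from h import *
st(); p,W=cloud('side'); save(p,'side7.png',(230,100,370,220),5)
E
```

```text
clock: 29.38
eef_pos: [0.4214, -0.2575, 0.0963]
orientation: [3.135, 0.0, 1.645]
contact_force: [-0.3, 0.4, 0.0]
grip_width: 0.0384
t 29.375 p [ 0.4214 -0.2575  0.0963] rpy [3.135 0.    1.645] F [-0.3  0.4  0. ] w 0.0384 q6 [-0.55  0.23 -0.53  0.8   0.    0.95]
```

View pics/side7.png

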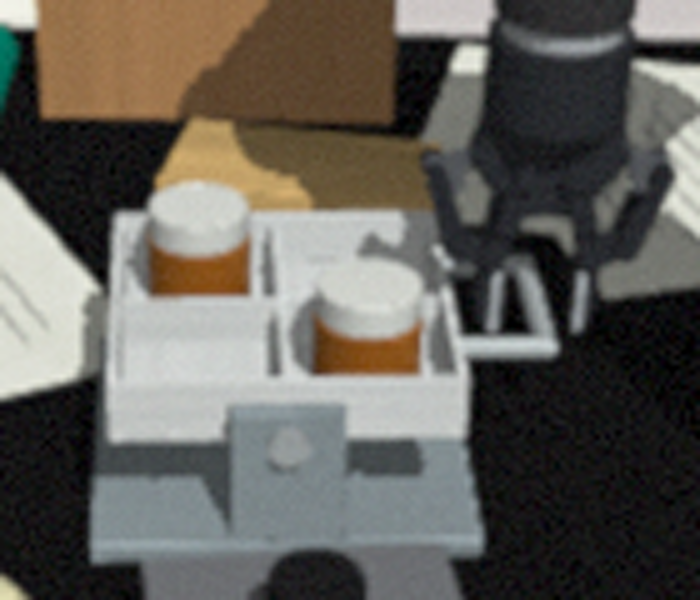

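```bash
python3 -m handwheel '[[[0,-0.05,0.15],[0.08,0,0],0.2],[[0,0,0],[0,0,0],0.5],[[0,0,0],[0,0,0],0.8],[[0,0,0],[0,0,0],1],[[0,0,0],[0,0,0],1]]' 30; python3 -m handwheel '[[[0,0,0],[0,0,0],1],[[0,0,0],[0,0,0],1]]'
```

```text
clock: 30.05
eef_pos: [0.4212, -0.2582, 0.0946]
orientation: [3.14, 0.002, 1.644]
contact_force: [0.2, 0.7, -0.7]
grip_width: 0.011
clock: 30.3
eef_pos: [0.4212, -0.2582, 0.0946]
orientation: [3.14, 0.002, 1.644]
contact_force: [0.8, 0.3, 0.0]
grip_width: 0.0112
```

```bash
python3 -m handwheel '[[[0,0.05,-0.3],[0,0,0],1],[[0,0.06,-0.3],[0,0,0],1],[[0,0.08,-0.3],[0,0,0],1],[[0,0.08,-0.3],[0,0,0],1],[[0,0.1,-0.28],[0,0,0],1]]'; python3 - <<'E'
from h import *
st(); p,W=cloud('side'); save(p,'side8.png',(230,100,370,220),5)
E
```

```text
clock: 30.92
eef_pos: [0.4287, -0.2577, 0.1253]
orientation: [3.141, 0.002, 1.644]
contact_force: [0.2, -1.2, -5.5]
grip_width: 0.0106
t 30.925 p [ 0.4287 -0.2577  0.1253] rpy [3.141e+00 2.000e-03 1.644e+00] F [ 0.2 -1.2 -5.5] w 0.0106 q6 [-0.54  0.22 -0.48  0.88 -0.    0.96]
```

View pics/side8.png

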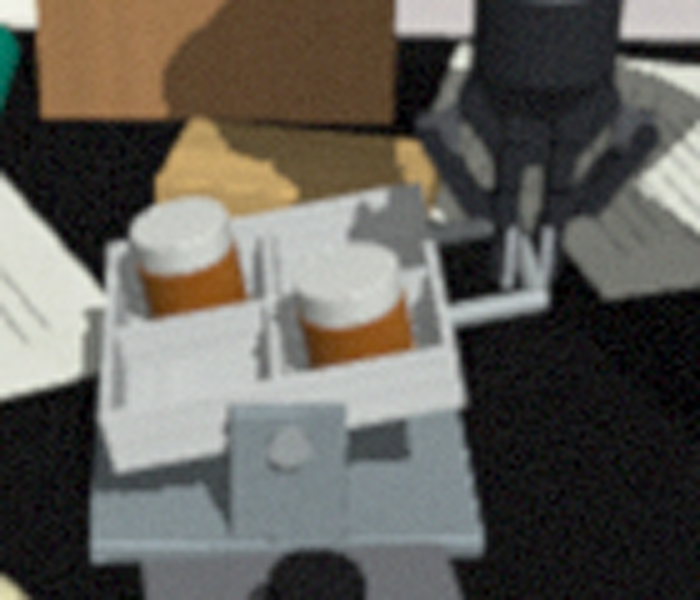

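```bash
python3 -m handwheel '[[[0,0.12,-0.28],[0,0,0],1],[[0,0.12,-0.27],[0,0,0],1],[[0,0.14,-0.26],[0,0,0],1],[[0,0.14,-0.26],[0,0,0],1],[[0,0.15,-0.2],[0,0,0],1]]'; python3 - <<'E'
from h import *
st(); p,W=cloud('side'); save(p,'side9.png',(230,100,370,220),5)
m=(np.indices((420,560))[1]>230)&(np.indices((420,560))[1]<330)&(np.indices((420,560))[0]<200)&(np.indices((420,560))[0]>130)&(p.min(-1)>120)&(W[...,0]<.7)&(W[...,0]>.45)&(W[...,1]>-.36)&(W[...,1]<-.14)
P=W[m]; print(P[:,0].min(),P[P[:,0].argmin()],P[P[:,0].argmax()])
p,W=cloud('top'); 
for (u,v) in ((345,203),(360,205),(352,215),(400,245),(410,250),(395,250)): print(W[v,u].round(4))
save(p,'top9.png',(320,180,440,320),4)
# fit floor plane in cell2 (empty) and cell1
x=(W[...,0]-.5596);y=(W[...,1]+.2482);c,s=np.cos(.067),np.sin(.067)
X=c*x+s*y;Y=-s*x+c*y;Z=W[...,2]-.072
for nm,mm in (('cell2',(X>.02)&(X<.07)&(Y>.02)&(Y<.07)),('cell1',(X>-.07)&(X<-.015)&(Y<-.015)&(Y>-.07))):
    A=np.c_[X[mm],np.ones(mm.sum())]; mz=Z[mm]; k=np.polyfit(X[mm],mz,1)
    rr=mz-np.polyval(k,X[mm]); g=abs(rr)<.005; k=np.polyfit(X[mm][g],mz[g],1); print(nm,g.sum(),mm.sum(),'tilt deg',-np.degrees(np.arctan(k[0])),k)
E
```

```text
clock: 31.6
eef_pos: [0.4417, -0.2568, 0.1526]
orientation: [-3.139, 0.003, 1.644]
contact_force: [-2.7, -2.2, -3.1]
grip_width: 0.0105
t 31.6 p [ 0.4417 -0.2568  0.1526] rpy [-3.139e+00  3.000e-03  1.644e+00] F [-2.7 -2.2 -3.1] w 0.0105 q6 [-0.52  0.21 -0.41  0.95 -0.    0.97]
0.4500988566567556 [ 0.45009886 -0.24540333  0.15672393] [ 0.69963225 -0.31030654  0.00366772]
[ 0.6196 -0.1865  0.0409]
[ 0.6137 -0.2177  0.0494]
[ 0.5916 -0.1975  0.0568]
[ 0.5248 -0.2881  0.0906]
[ 0.5141 -0.3063  0.0968]
[ 0.5148 -0.2755  0.0954]
cell2 502 502 tilt deg 24.47585026254209 [-0.45521732  0.00065325]
cell1 574 645 tilt deg 25.4057194632797 [-4.74957247e-01  4.98606485e-05]
```

View pics/side9.png

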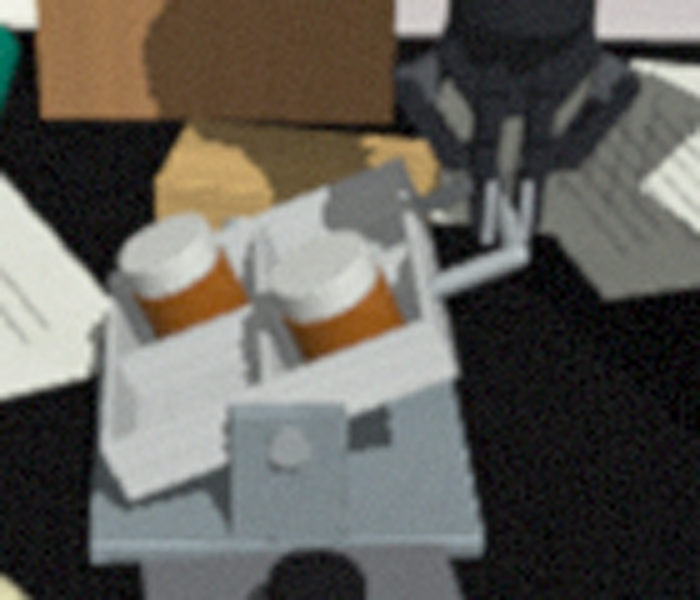

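The tray is tilted about 25° by both floor-plane fits (24.5 and 25.4) and the jars are upright relative to it. I'll hold for over 2 s.

```bash
for i in 1; do :; done; python3 -m handwheel '[[[0,0,0],[0,0,0],1],[[0,0,0],[0,0,0],1],[[0,0,0],[0,0,0],1],[[0,0,0],[0,0,0],1],[[0,0,0],[0,0,0],1]]'; python3 -m handwheel '[[[0,0,0],[0,0,0],1],[[0,0,0],[0,0,0],1],[[0,0,0],[0,0,0],1],[[0,0,0],[0,0,0],1],[[0,0,0],[0,0,0],1]]'; python3 -m handwheel '[[[0,0,0],[0,0,0],1],[[0,0,0],[0,0,0],1],[[0,0,0],[0,0,0],1],[[0,0,0],[0,0,0],1],[[0,0,0],[0,0,0],1]]'; python3 -m handwheel '[[[0,0,0],[0,0,0],1],[[0,0,0],[0,0,0],1],[[0,0,0],[0,0,0],1],[[0,0,0],[0,0,0],1],[[0,0,0],[0,0,0],1]]'
cat >> h.py <<'E'
def tilt():
    p,W=cloud('top')
    x=(W[...,0]-.5596);y=(W[...,1]+.2482);c,s=np.cos(.067),np.sin(.067)
    X=c*x+s*y;Y=-s*x+c*y;Z=W[...,2]-.072
    for nm,mm in (('cell2',(X>.02)&(X<.07)&(Y>.02)&(Y<.07)),('cell1',(X>-.07)&(X<-.015)&(Y<-.015)&(Y>-.07))):
        k=np.polyfit(X[mm],Z[mm],1); rr=Z[mm]-np.polyval(k,X[mm]); g=abs(rr)<.005; k=np.polyfit(X[mm][g],Z[mm][g],1); print(nm,g.sum(),mm.sum(),'tilt deg',-np.degrees(np.arctan(k[0])),k.round(4))
E
python3 -c "from h import *; tilt()"
```

```text
clock: 32.33
eef_pos: [0.442, -0.2568, 0.1531]
orientation: [-3.141, 0.003, 1.644]
contact_force: [-2.0, -2.1, -0.8]
grip_width: 0.0108
clock: 32.95
eef_pos: [0.442, -0.2568, 0.1531]
orientation: [-3.141, 0.003, 1.644]
contact_force: [-2.4, -1.5, -1.1]
grip_width: 0.0105
clock: 33.58
eef_pos: [0.4419, -0.2568, 0.1531]
orientation: [-3.141, 0.003, 1.644]
contact_force: [-1.8, -1.6, -1.4]
grip_width: 0.0111
clock: 34.2
eef_pos: [0.442, -0.2568, 0.1531]
orientation: [-3.141, 0.003, 1.644]
contact_force: [-1.9, -1.3, -1.3]
grip_width: 0.0107
cell2 507 507 tilt deg 24.76147725950701 [-0.4612  0.0008]
cell1 583 651 tilt deg 25.32686501661118 [-4.733e-01  2.000e-04]
```

Now back down along the reverse arc.

```bash
python3 -m handwheel '[[[0,-0.15,0.25],[0,0,0],1],[[0,-0.15,0.26],[0,0,0],1],[[0,-0.13,0.26],[0,0,0],1],[[0,-0.12,0.27],[0,0,0],1],[[0,-0.11,0.28],[0,0,0],1]]'; python3 -m handwheel '[[[0,-0.1,0.28],[0,0,0],1],[[0,-0.09,0.29],[0,0,0],1],[[0,-0.07,0.3],[0,0,0],1],[[0,-0.05,0.3],[0,0,0],1],[[0,-0.04,0.2],[0,0,0],1]]'; python3 -c "from h import *; tilt()"
```

```text
clock: 34.88
eef_pos: [0.4303, -0.2576, 0.1299]
orientation: [3.136, 0.003, 1.644]
contact_force: [-3.7, -0.1, 5.5]
grip_width: 0.0106
clock: 35.5
eef_pos: [0.4228, -0.2581, 0.1044]
orientation: [3.133, 0.004, 1.644]
contact_force: [-3.8, -0.8, 5.3]
grip_width: 0.0109
cell2 535 536 tilt deg 3.7616124955530887 [-0.0657 -0.0001]
cell1 664 665 tilt deg 4.159285036814833 [-0.0727 -0.0003]
```

```bash
python3 -m handwheel '[[[0,-0.03,0.3],[0.05,0,0],1],[[0,-0.02,0.25],[0,0,0],1],[[0,0,0.1],[0,0,0],1],[[0,0,0],[0,0,0],1]]'; python3 -c "from h import *; tilt()"
```

```text
clock: 36.05
eef_pos: [0.4212, -0.2583, 0.0947]
orientation: [3.137, 0.004, 1.643]
contact_force: [-1.4, -0.9, -4.0]
grip_width: 0.0111
cell2 544 544 tilt deg -0.07172166509604477 [ 0.0013 -0.0003]
cell1 663 664 tilt deg -0.1123758404654577 [ 0.002  -0.0001]
```

```bash
python3 -m handwheel '[[[0,0,0],[0,0,0],1],[[0,0,0],[0,0,0],1],[[0,0,0],[0,0,0],1],[[0,0,0],[0,0,0],1]]'; python3 -m handwheel '[[[0,0.05,-0.3],[0,0,0],1],[[0,0.06,-0.3],[0,0,0],1],[[0,0.08,-0.3],[0,0,0],1],[[0,0.08,-0.3],[0,0,0],1],[[0,0.1,-0.28],[0,0,0],1]]'; python3 -m handwheel '[[[0,0.12,-0.28],[0,0,0],1],[[0,0.12,-0.27],[0,0,0],1],[[0,0.14,-0.26],[0,0,0],1],[[0,0.14,-0.26],[0,0,0],1],[[0,0.15,-0.2],[0,0,0],1]]'; python3 -c "from h import *; tilt()"
```

```text
clock: 36.6
eef_pos: [0.4212, -0.2583, 0.0945]
orientation: [3.137, 0.004, 1.643]
contact_force: [-2.7, -0.2, 3.7]
grip_width: 0.0109
clock: 37.22
eef_pos: [0.4283, -0.2577, 0.1244]
orientation: [3.139, 0.004, 1.643]
contact_force: [-1.1, -2.6, -5.5]
grip_width: 0.0105
clock: 37.85
eef_pos: [0.4412, -0.2568, 0.1516]
orientation: [-3.141, 0.005, 1.643]
contact_force: [-7.0, -2.0, -0.8]
grip_width: 0.0106
cell2 503 504 tilt deg 23.54313092548237 [-4.357e-01  3.000e-04]
cell1 611 661 tilt deg 24.394542274276784 [-4.535e-01  3.000e-04]
```

```bash
python3 -m handwheel '[[[0,0.03,-0.05],[0,0,0],1],[[0,0,0],[0,0,0],1],[[0,0,0],[0,0,0],1],[[0,0,0],[0,0,0],1],[[0,0,0],[0,0,0],1]]'; python3 -m handwheel '[[[0,0,0],[0,0,0],1],[[0,0,0],[0,0,0],1],[[0,0,0],[0,0,0],1],[[0,0,0],[0,0,0],1],[[0,0,0],[0,0,0],1]]'; python3 -m handwheel '[[[0,0,0],[0,0,0],1],[[0,0,0],[0,0,0],1],[[0,0,0],[0,0,0],1],[[0,0,0],[0,0,0],1],[[0,0,0],[0,0,0],1]]'; python3 -m handwheel '[[[0,0,0],[0,0,0],1],[[0,0,0],[0,0,0],1],[[0,0,0],[0,0,0],1],[[0,0,0],[0,0,0],1],[[0,0,0],[0,0,0],1]]'
python3 -c "from h import *; tilt()"
```

```text
clock: 38.52
eef_pos: [0.4423, -0.2567, 0.1537]
orientation: [3.141, 0.005, 1.643]
contact_force: [-3.2, -1.8, -2.6]
grip_width: 0.0103
clock: 39.15
eef_pos: [0.4423, -0.2567, 0.1537]
orientation: [3.141, 0.005, 1.643]
contact_force: [-2.5, -2.4, -2.6]
grip_width: 0.0104
clock: 39.78
eef_pos: [0.4423, -0.2567, 0.1537]
orientation: [3.141, 0.005, 1.643]
contact_force: [-2.9, -2.5, -2.9]
grip_width: 0.0105
clock: 40.4
eef_pos: [0.4423, -0.2567, 0.1537]
orientation: [3.141, 0.005, 1.643]
contact_force: [-3.1, -2.2, -2.5]
grip_width: 0.0109
cell2 502 502 tilt deg 24.752402172640014 [-0.4611  0.0006]
cell1 570 657 tilt deg 25.580075011438282 [-4.787e-01  1.000e-04]
```

```bash
python3 -m handwheel '[[[0,-0.15,0.25],[0,0,0],1],[[0,-0.15,0.26],[0,0,0],1],[[0,-0.13,0.26],[0,0,0],1],[[0,-0.12,0.27],[0,0,0],1],[[0,-0.11,0.28],[0,0,0],1]]'; python3 -m handwheel '[[[0,-0.1,0.28],[0,0,0],1],[[0,-0.09,0.29],[0,0,0],1],[[0,-0.07,0.3],[0,0,0],1],[[0,-0.05,0.3],[0,0,0],1],[[0,-0.04,0.2],[0,0,0],1]]';  python3 -m handwheel '[[[0,-0.03,0.3],[0.05,0,0],1],[[0,-0.02,0.25],[0,0,0],1],[[0,0,0.15],[0,0,0],1],[[0,0,0],[0,0,0],1],[[0,0,0],[0,0,0],1]]'; python3 -c "from h import *; tilt()"
```

```text
clock: 41.08
eef_pos: [0.431, -0.2575, 0.1314]
orientation: [3.134, 0.006, 1.643]
contact_force: [-6.8, -0.1, 7.7]
grip_width: 0.0105
clock: 41.7
eef_pos: [0.4233, -0.258, 0.1068]
orientation: [3.132, 0.006, 1.643]
contact_force: [-4.2, -1.9, 5.3]
grip_width: 0.0109
clock: 42.32
eef_pos: [0.4212, -0.2582, 0.0947]
orientation: [3.135, 0.007, 1.642]
contact_force: [-3.7, -1.8, -1.9]
grip_width: 0.0108
cell2 540 540 tilt deg 0.17803351410913315 [-0.0031 -0.0002]
cell1 666 667 tilt deg -0.006520131152172184 [ 0.0001 -0.0002]
```

```bash
python3 -m handwheel '[[[0,0,0],[0,0,0],1],[[0,0,0],[0,0,0],1],[[0,0,0],[0,0,0],0.6],[[0,0,0],[0,0,0],0.1],[[0,0,0],[0,0,0],0.1]]';  python3 -m handwheel '[[[0,0,0],[0,0,0],0.1],[[0,0,-0.6],[0,0,0],0.1],[[0,0,-0.9],[0,0,0],0.1],[[0,0,-0.9],[0,0,0],0.1],[[0,0,-0.9],[0,0,0],0.1]]'; python3 -m handwheel '[[[0,0,-0.9],[0,0,0],0.1],[[0,0,-0.9],[0,0,0],0.1],[[0,0,-0.2],[0,0,0],0.1],[[0,0,0],[0,0,0],0.1]]'; python3 - <<'E'
from h import *
tilt(); p,W=cloud('side'); save(p,'side10.png',(220,110,360,280),4); p,W=cloud('top'); save(p,'ctr10.png',(200,190,320,300),5); jars(p,W,.132,.01)
E
```

```text
clock: 43.0
eef_pos: [0.4241, -0.2579, 0.0955]
orientation: [3.129, 0.006, 1.643]
contact_force: [-0.0, 0.0, 0.8]
grip_width: 0.0384
clock: 43.62
eef_pos: [0.4231, -0.257, 0.1646]
orientation: [3.13, 0.005, 1.643]
contact_force: [0.6, -0.8, -0.5]
grip_width: 0.0388
clock: 44.12
eef_pos: [0.4238, -0.2575, 0.21]
orientation: [3.125, 0.007, 1.643]
contact_force: [-0.1, 1.3, -0.3]
grip_width: 0.0387
cell2 544 545 tilt deg -0.08528661178617457 [ 0.0015 -0.0003]
cell1 658 659 tilt deg 0.03002883914191242 [-0.0005 -0.0001]
cap 622 mean [ 0.6083 -0.287   0.1315] circ (array([ 0.60865211, -0.28821963]), 0.027981404215097427) pix [405. 203.]
cap 640 mean [ 0.514  -0.2037  0.1316] circ (array([ 0.51421857, -0.20445335]), 0.028279894962906837) pix [365. 252.]
```

View pics/side10.png

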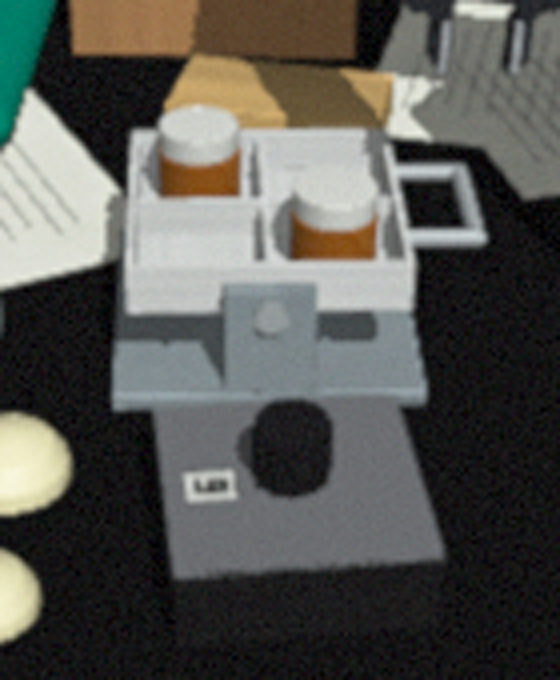

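View pics/ctr10.png

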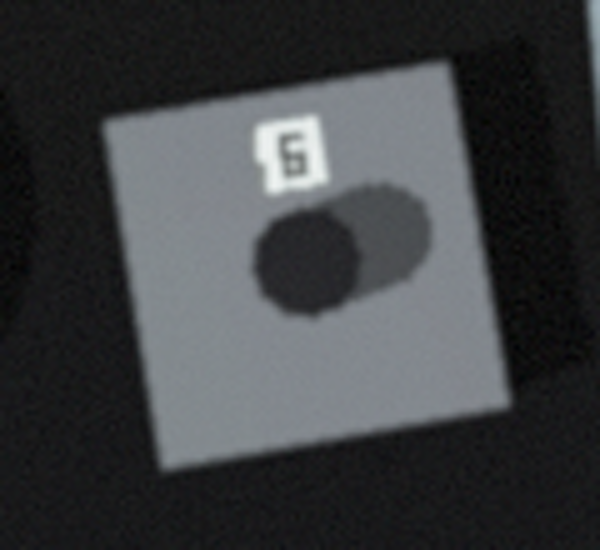

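The tray is level (0.0°) and both jars are unmoved and upright. The window numeral reads 6 or 5, which I'll settle after a partial turn. Going to the knob.

```bash
python3 -m handwheel '[[[0.9,0.5,0],[0.2,0,0],-1],[[1,0.53,0],[0,0,0],-1],[[1,0.53,0],[0,0,0],-1],[[1,0.53,0],[0,0,0],-1],[[1,0.53,0],[0,0,0],-1]]' 30; python3 -m handwheel '[[[1,0.53,0],[0,0,0],-1],[[1,0.53,0],[0,0,0],-1],[[1,0.53,0],[0,0,0],-1],[[1,0.53,0],[0,0,0],-1],[[1,0.53,0],[0,0,0],-1]]'; python3 -m handwheel '[[[0.7,0.5,0],[0,0,0],-1],[[0,0,0],[0,0,0],-1]]'
```

```text
clock: 44.9
eef_pos: [0.4672, -0.1532, 0.2045]
orientation: [-3.134, 0.004, 1.64]
contact_force: [-0.4, -0.5, -0.5]
grip_width: 0.0849
clock: 45.52
eef_pos: [0.5121, -0.0457, 0.1994]
orientation: [-3.127, 0.002, 1.64]
contact_force: [0.2, 0.3, 0.8]
grip_width: 0.0851
clock: 45.78
eef_pos: [0.5212, -0.0295, 0.1979]
orientation: [-3.125, 0.002, 1.642]
contact_force: [-0.1, -0.0, -0.6]
grip_width: 0.0854
```

```bash
python3 -m handwheel '[[[0.75,0.46,0],[-0.2,0,0],-1],[[0.75,0.46,0.3],[0,0,0],-1],[[0,0,0.7],[0,0,0],-1],[[0,0,0.7],[0,0,0],-1],[[0,0,0],[0,0,0],-1]]'
```

```text
clock: 46.4
eef_pos: [0.5371, 0.0025, 0.1601]
orientation: [-3.14, 0.002, 1.641]
contact_force: [0.2, 0.5, -0.5]
grip_width: 0.0853
```

Down 0.077 to z 0.083.

```bash
python3 -m handwheel '[[[0,0.03,0.8],[0,0,0],-1],[[0,0,0.8],[0,0,0],-1],[[0,0,0.8],[0,0,0],-1],[[0,0,0.7],[0,0,0],-1],[[0,0,0],[0,0,0],-1]]'
```

```text
clock: 47.02
eef_pos: [0.5367, 0.0014, 0.093]
orientation: [-3.138, 0.002, 1.639]
contact_force: [-0.4, -1.2, 0.1]
grip_width: 0.0854
```

```bash
python3 -m handwheel '[[[0.03,0.05,0.45],[0,0,0],-1],[[0,0,0],[0,0,0],-1]]'; python3 -m handwheel '[[[0,0,0],[0,0,0],0],[[0,0,0],[0,0,0],0.4],[[0,0,0],[0,0,0],0.8],[[0,0,0],[0,0,0],1],[[0,0,0],[0,0,0],1]]' 30; python3 -m handwheel '[[[0,0,0],[0,0,0],1],[[0,0,0],[0,0,0],1]]'
```

```text
clock: 47.28
eef_pos: [0.5381, 0.002, 0.0838]
orientation: [-3.139, 0.002, 1.639]
contact_force: [0.9, 0.3, -0.3]
grip_width: 0.0854
clock: 47.9
eef_pos: [0.5376, 0.002, 0.0849]
orientation: [-3.139, 0.003, 1.639]
contact_force: [-0.9, -0.4, -1.7]
grip_width: 0.0429
clock: 48.15
eef_pos: [0.5376, 0.002, 0.0849]
orientation: [-3.139, 0.003, 1.639]
contact_force: [-2.1, -0.8, -0.0]
grip_width: 0.0433
```

```bash
python3 -m handwheel '[[[0,0,0],[0,0,-1],1],[[0,0,0],[0,0,-1],1],[[0,0,0],[0,0,-1],1],[[0,0,0],[0,0,-1],1],[[0,0,0],[0,0,-1],1]]'; python3 -m handwheel '[[[0,0,0],[0,0,-1],1],[[0,0,0],[0,0,-1],1],[[0,0,0],[0,0,-1],1],[[0,0,0],[0,0,-0.8],1],[[0,0,0],[0,0,0],1]]'; python3 - <<'E'
from h import *
st()
p,W=cloud('top'); save(p,'w1.png',(200,190,320,300),5)
p,W=cloud('side'); save(np.rot90(p[200:260,240:340],-1).copy(),'w1s.png',None,6)
E
```

```text
clock: 48.78
eef_pos: [0.5373, 0.0019, 0.0849]
orientation: [-3.137, 0.001, 2.051]
contact_force: [-2.0, -0.3, 0.5]
grip_width: 0.0433
clock: 49.4
eef_pos: [0.5371, 0.0018, 0.0849]
orientation: [-3.137, -0.001, 2.363]
contact_force: [-1.7, -1.2, -0.9]
grip_width: 0.0431
t 49.4 p [0.5371 0.0018 0.0849] rpy [-3.137e+00 -1.000e-03  2.363e+00] F [-1.7 -1.2 -0.9] w 0.0431 q6 [ 0.    0.33 -0.43  0.82 -0.    0.78]
```

View pics/w1.png

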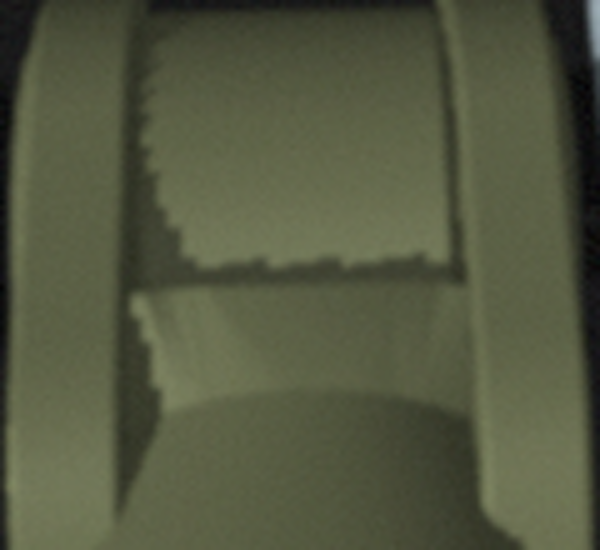

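View pics/w1s.png

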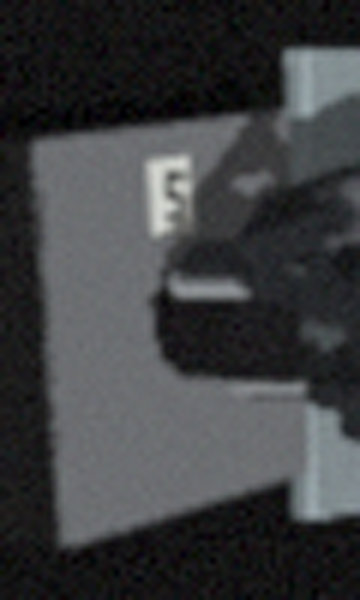

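The side view (rotated) now shows a 5 at (175,205), so it read 6 before and I need three more numbers down (about 2.4 rad CCW).

```bash
python3 -m handwheel '[[[0,0,0],[0,0,-1],1],[[0,0,0],[0,0,-1],1],[[0,0,0],[0,0,-1],1],[[0,0,0],[0,0,-1],1],[[0,0,0],[0,0,-1],1]]'; python3 -m handwheel '[[[0,0,0],[0,0,-1],1],[[0,0,0],[0,0,-1],1],[[0,0,0],[0,0,-1],1],[[0,0,0],[0,0,-1],1],[[0,0,0],[0,0,-1],1]]'; python3 -m handwheel '[[[0,0,0],[0,0,-1],1],[[0,0,0],[0,0,-1],1],[[0,0,0],[0,0,-1],1],[[0,0,0],[0,0,-1],1],[[0,0,0],[0,0,-1],1]]';python3 -m handwheel '[[[0,0,0],[0,0,-1],1],[[0,0,0],[0,0,-1],1],[[0,0,0],[0,0,-1],1],[[0,0,0],[0,0,-1],1],[[0,0,0],[0,0,-1],1]]'; python3 - <<'E'
from h import *
st()
p,W=cloud('side'); save(np.rot90(p[200:260,240:340],-1).copy(),'w2s.png',None,6)
E
```

```text
clock: 50.12
eef_pos: [0.5368, 0.0014, 0.0849]
orientation: [-3.138, -0.003, 2.769]
contact_force: [-1.2, -1.5, 0.3]
grip_width: 0.0432
clock: 50.75
eef_pos: [0.5367, 0.0011, 0.0849]
orientation: [-3.139, -0.005, -3.107]
contact_force: [-1.9, -1.2, -0.3]
grip_width: 0.0434
clock: 51.38
eef_pos: [0.5368, 0.0007, 0.0849]
orientation: [-3.141, -0.006, -2.7]
contact_force: [-1.1, -1.3, -0.3]
grip_width: 0.0431
clock: 52.0
eef_pos: [0.537, 0.0004, 0.0848]
orientation: [3.141, -0.006, -2.293]
contact_force: [0.1, -0.3, -0.7]
grip_width: 0.043
t 52.0 p [5.37e-01 4.00e-04 8.48e-02] rpy [ 3.141 -0.006 -2.293] F [ 0.1 -0.3 -0.7] w 0.043 q6 [ 0.    0.33 -0.43  0.82 -0.   -0.85]
```

View pics/w2s.png

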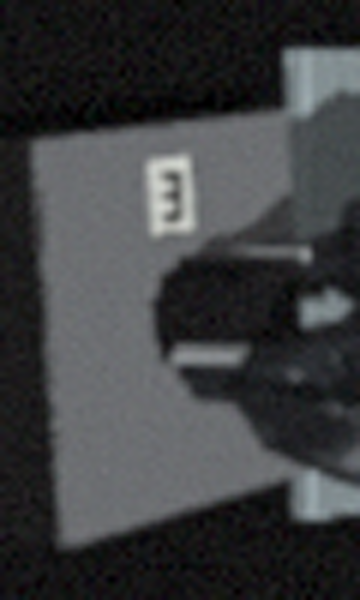

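```bash
python3 - <<'E'
from h import *
p,W=cloud('side')
c=p[222:240,262:284]; a=cv2.resize(c,None,fx=24,fy=24,interpolation=cv2.INTER_NEAREST); cv2.imwrite('pics/w2z.png',a[:,:,::-1])
# rectify window from side cam
cp=optics.camera_params('side')
yaw=np.radians(8.6); k=np.array([.538,.002]); ex=np.array([np.cos(yaw),np.sin(yaw)]); ey=np.array([-np.sin(yaw),np.cos(yaw)])
c0=k+.047*ex
def rect(n,p,out):
    cp=optics.camera_params(n)
    w=[c0+.018*ex+.018*ey,c0+.018*ex-.018*ey,c0-.018*ex-.018*ey,c0-.018*ex+.018*ey]
    uv,_=cv2.projectPoints(np.array([[a[0],a[1],.054] for a in w]),cp['rvec'],cp['tvec'],cp['mtx'],None)
    H=cv2.getPerspectiveTransform(uv[:,0].astype(np.float32),np.float32([[0,0],[360,0],[360,360],[0,360]]))
    cv2.imwrite(out,cv2.warpPerspective(p,H,(360,360),flags=cv2.INTER_CUBIC)[:,:,::-1])
rect('side',p,'pics/w2r.png')
rect('side',cv2.imread('pics/side0.png')[:,:,::-1],'pics/w0r.png'); rect('top',cv2.imread('pics/top0.png')[:,:,::-1],'pics/w0t.png')
a=np.hstack([cv2.imread('pics/'+x) for x in('w0t.png','w0r.png','w2r.png')]); cv2.imwrite('pics/cmp.png',cv2.resize(a,(780,260)))
E
```

```text
(no output)
```

View pics/cmp.png

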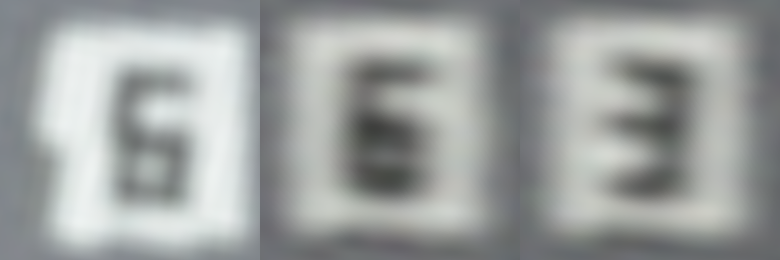

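Rectified window views show 6 at the start and 3 now, both well centred. One more step (0.785 rad).

```bash
python3 -m handwheel '[[[0,0,0],[0,0,-1],1],[[0,0,0],[0,0,-1],1],[[0,0,0],[0,0,-1],1],[[0,0,0],[0,0,-1],1],[[0,0,0],[0,0,-1],1]]'; python3 -m handwheel '[[[0,0,0],[0,0,-1],1],[[0,0,0],[0,0,-1],1],[[0,0,0],[0,0,-1],1],[[0,0,0],[0,0,-1],1],[[0,0,0],[0,0,-0.5],1]]';python3 -m handwheel '[[[0,0,0],[0,0,0],1]]'
```

```text
clock: 52.72
eef_pos: [0.5374, 0.0002, 0.0849]
orientation: [3.139, -0.006, -1.895]
contact_force: [-1.0, -0.3, -0.6]
grip_width: 0.0433
clock: 53.35
eef_pos: [0.5377, 0.0002, 0.0849]
orientation: [3.137, -0.005, -1.536]
contact_force: [-0.5, -0.5, -0.8]
grip_width: 0.043
clock: 53.48
eef_pos: [0.5377, 0.0002, 0.0848]
orientation: [3.137, -0.005, -1.538]
contact_force: [-1.4, -1.3, -1.1]
grip_width: 0.0428
```

```bash
python3 -m handwheel '[[[0,0,0],[0,0,-0.4],1],[[0,0,0],[0,0,0],1],[[0,0,0],[0,0,0],0.3],[[0,0,0],[0,0,0],-0.3],[[0,0,0],[0,0,0],-1]]'; python3 -m handwheel '[[[0,0,0],[0,0,0],-1],[[0,0,-0.5],[0,0,0],-1],[[0,0,-1],[0,0,0],-1],[[0,0,-1],[0,0,0],-1],[[0,0,-1],[0,0,0],-1]]'; python3 -m handwheel '[[[0,0,-1],[0,0,0],-1],[[0,0,-1],[0,0,0],-1],[[0,0.5,-0.5],[0,0,0],-1],[[0,1,0],[0,0,0],-1],[[0,1,0],[0,0,0],-1]]'; python3 -c "from h import *; st()"
```

```text
clock: 54.1
eef_pos: [0.5383, 0.0003, 0.0852]
orientation: [3.138, -0.005, -1.507]
contact_force: [0.3, 0.0, 0.6]
grip_width: 0.072
clock: 54.72
eef_pos: [0.538, 0.0007, 0.1579]
orientation: [3.137, -0.005, -1.507]
contact_force: [0.3, -0.1, -0.2]
grip_width: 0.0852
clock: 55.35
eef_pos: [0.4882, -0.0023, 0.214]
orientation: [-3.141, -0.005, -1.507]
contact_force: [-0.1, 0.9, -0.2]
grip_width: 0.0858
t 55.35 p [ 0.4882 -0.0023  0.214 ] rpy [-3.141 -0.005 -1.507] F [-0.1  0.9 -0.2] w 0.0858 q6 [-0.    0.12 -0.37  1.08 -0.   -1.64]
```

```bash
python3 -m handwheel '[[[-1,0.3,0],[0,0,0],-1],[[-1,0.3,0],[0,0,0],-1],[[-1,0.3,0],[0,0,0],-1],[[-1,0.3,0],[0,0,0],-1],[[-1,0.3,0],[0,0,0],-1]]'; python3 -m handwheel '[[[-1,0,0],[0,0,0],-1],[[-1,0,0],[0,0,0],-1],[[-1,0,0],[0,0,0],-1],[[-1,0,0],[0,0,0],-1],[[-0.5,0,0],[0,0,0],-1]]'; python3 -m handwheel '[[[0,0,0],[0,0,0],-1],[[0,0,0],[0,0,0],-1]]'; python3 - <<'E'
from h import *
st(); tilt()
def rect(n,p,out):
    yaw=np.radians(8.6); k=np.array([.538,.002]); ex=np.array([np.cos(yaw),np.sin(yaw)]); ey=np.array([-np.sin(yaw),np.cos(yaw)]); c0=k+.047*ex
    cp=optics.camera_params(n)
    w=[c0+.018*ex+.018*ey,c0+.018*ex-.018*ey,c0-.018*ex-.018*ey,c0-.018*ex+.018*ey]
    uv,_=cv2.projectPoints(np.array([[a[0],a[1],.054] for a in w]),cp['rvec'],cp['tvec'],cp['mtx'],None)
    H=cv2.getPerspectiveTransform(uv[:,0].astype(np.float32),np.float32([[0,0],[360,0],[360,360],[0,360]]))
    o=cv2.warpPerspective(p,H,(360,360),flags=cv2.INTER_CUBIC)[:,:,::-1]; return o
p,W=cloud('side'); pt,Wt=cloud('top'); jars(pt,Wt,.132,.01); save(pt,'end_top.png'); save(p,'end_side.png')
cv2.imwrite('pics/cmp2.png',np.hstack([rect('top',pt,0),rect('side',p,0)]))
for u,v in((287,164),(235,166)): print(Wt[v,u])
E
```

```text
clock: 55.98
eef_pos: [0.4454, 0.0963, 0.2137]
orientation: [3.14, -0.005, -1.511]
contact_force: [-0.3, 0.4, 0.4]
grip_width: 0.0851
clock: 56.6
eef_pos: [0.4349, 0.1879, 0.2132]
orientation: [3.138, -0.006, -1.51]
contact_force: [-0.6, -0.2, 0.6]
grip_width: 0.0853
clock: 56.85
eef_pos: [0.4343, 0.1874, 0.2131]
orientation: [3.137, -0.007, -1.509]
contact_force: [0.3, -0.8, 0.1]
grip_width: 0.0853
t 56.85 p [0.4343 0.1874 0.2131] rpy [ 3.137 -0.007 -1.509] F [ 0.3 -0.8  0.1] w 0.0853 q6 [ 0.41  0.1  -0.4   1.08 -0.01 -1.22]
cell2 546 546 tilt deg 0.0373584588486644 [-0.0007 -0.0002]
cell1 661 662 tilt deg 0.28026786803627274 [-0.0049 -0.0003]
cap 566 mean [ 0.6012 -0.2762  0.1319] circ (array([ 0.60171193, -0.27566737]), 0.02771034650504589) pix [399. 207.]
cap 623 mean [ 0.5134 -0.2041  0.1316] circ (array([ 0.51429766, -0.20454963]), 0.0281211044639349) pix [365. 252.]
[ 0.71019748 -0.06084483  0.03358899]
[0.7087131  0.05538122 0.02734517]
```

View pics/cmp2.png

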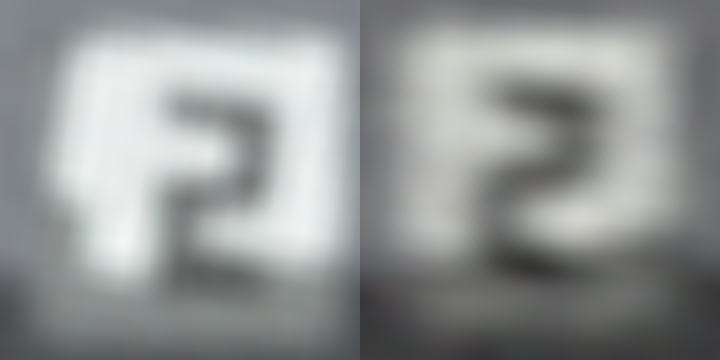

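View pics/end_top.png

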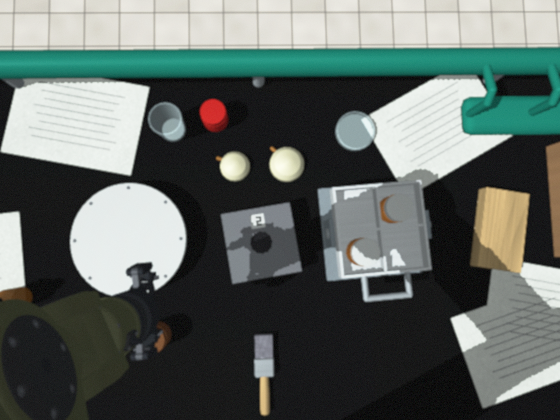

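View pics/end_side.png

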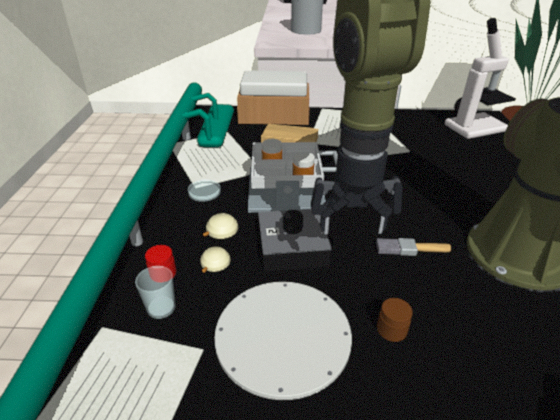

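The window shows 2, well centred. The far jar has shifted about 14 mm within its compartment, which looks like the announced knock. I'll check it is upright.

```bash
python3 - <<'E'
from h import *
for n in('top','side'):
    p,W=cloud(n)
    for nm,c in(('far',(.602,-.276)),('near',(.5142,-.2045))):
        m=(np.hypot(W[...,0]-c[0],W[...,1]-c[1])<.024)&(W[...,2]>.122); P=W[m]
        A=np.c_[P[:,:2],np.ones(len(P))]; k=np.linalg.lstsq(A,P[:,2],rcond=None)[0]; g=abs(A@k-P[:,2])<.004; k=np.linalg.lstsq(A[g],P[g,2],rcond=None)[0]
        print(n,nm,len(P),'tilt deg',np.degrees(np.arctan(np.hypot(k[0],k[1]))).round(2),'z',P[g,2].mean().round(4))
        m2=(np.hypot(W[...,0]-c[0],W[...,1]-c[1])<.06)&(W[...,2]>.125); P=W[m2]; print(P.mean(0).round(4),circ(P[:,:2]))
    save(p,n+'z.png',(320,170,440,300) if n=='top' else (230,110,350,220),5)
E
```

```text
top far 449 tilt deg 0.16 z 0.1318
[ 0.6013 -0.2744  0.1316] (array([ 0.6016174, -0.2750383]), 0.028344018384814262)
top near 464 tilt deg 0.58 z 0.1318
[ 0.5141 -0.204   0.1317] (array([ 0.51409203, -0.20437336]), 0.027998464182019234)
side far 118 tilt deg 1.06 z 0.1322
[ 0.6026 -0.2722  0.1314] (array([ 0.60251784, -0.27723143]), 0.03006526455283165)
side near 139 tilt deg 0.87 z 0.1322
[ 0.5156 -0.2011  0.1314] (array([ 0.51504552, -0.20461988]), 0.029659457504749298)
```

View pics/sidez.png

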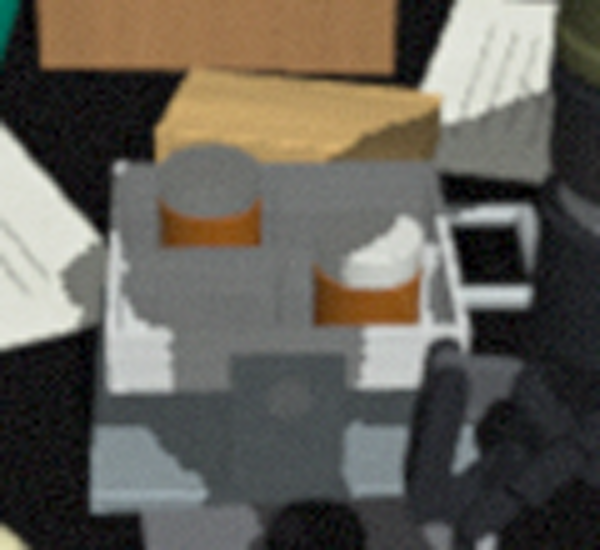

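View pics/topz.png

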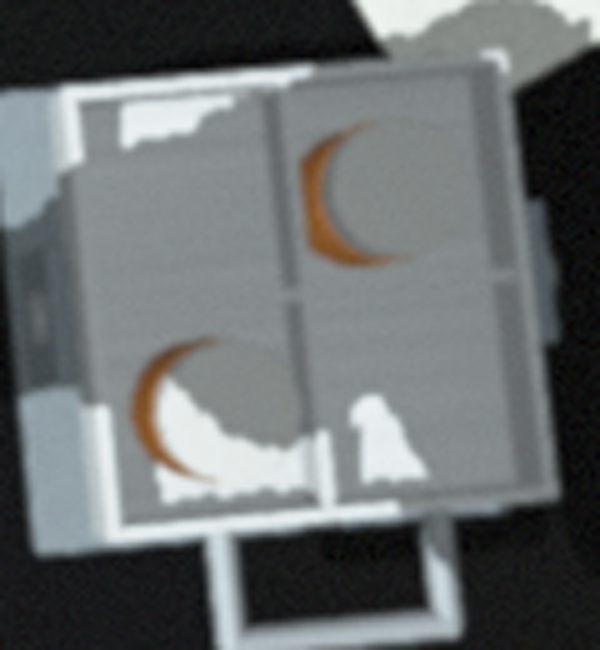

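Both jars are upright (about 1° or less, cap tops at z 0.132, so they sit on the floor). The tray is level, the window shows 2, and the onions are unmoved. Handing in.

```bash
python3 -c "
from workcell import r
print(r.job_done())"
```

```text
the job is handed in; nothing more can be done
None
```

I finished the job and handed it in at about 57 s of the 210 s allowed; no verdict was reported.

There were two jars, and both now stand upright in diagonal compartments of the tray. I lifted the tray twice to about 25°, held it for more than 2 s each time, and set it back level. I then turned the counter from 6 down to 2.

**Last checks**
- **Jars:** tilt measures about 1° or less in both cameras, and the cap tops at 0.132 m mean they rest on the tray floor.
- **Tray:** level to within 0.3°.
- **Window:** shows 2, centred by eye in both camera views.
- **Onions:** in the same place as at the start.
- **Gripper:** open and clear of everything.

**What didn't go smoothly**
- **Wrist limit:** early on, the last joint reached the end of its range with nothing in the grip. I carried on with the tool turned 90° the other way.
- **Numeral:** the first one was hard to tell between 5 and 6. A straightened view of the window settled it as 6.
- **Jar shift:** late in the run the far jar moved about 14 mm inside its compartment while the robot was away from it, probably the knock you mentioned. I left it there, since it was still upright and in its compartment.

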